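# Unstack the display pieces and set each on its own mat

### The job

The display pieces from the cabinet have been left in one stack on the glass shelf. Take it apart from the top, one piece at a time, and stand each upright in the middle of its own place, let go of and still: first the quail on the round cork mat, then the jar on the blue tile, then the bowl on the round green mat, and last the wooden case on the long black mat, lying along it. Keep the pieces upright all the way, and leave the clay vase and the brass dish where they are.

Things in the scene. Friction and masses are not known exactly. Their poses are not given: they have to be found in the camera images.
- quail_c (a point): A small brown ceramic quail with a cream breast and dark specks, standing on a round flat foot on the cap of the jar, at the top of the stack. Sizes in mm: 52 tall overall; its body is a rounded block 34 wide (across its y), 34 long, flat-sided from about 15 to 31 above the underside of the foot; head (+x) and tail stick out to 31 ahead and 33 behind. The point is on the axis of the foot, 24 above its underside. x points to the beak, z up.
- jar_c (a point): A closed amber glass jar with a white ribbed twist cap, standing in the aluminium bowl with the quail on its cap. Sizes in mm: 70 tall; glass body 45 across, cap 48 across and 20 high (the top 50 to 70). The point is on the axis half-way up, 35 above the underside. z up. Standing in the bowl, its upper 40 stick out above the bowl's rim. The cap does not turn or come off.
- bowl_c (a point): A small round aluminium bowl with steep sides, standing on the wooden case. Sizes in mm: 62 across at the rim and down to 8 above its underside, foot 54 across, 34 tall, wall 3, inner floor 4 above its underside. The point is on the axis half-way up, 17 above the underside. z up.
- case_c (a point): Sizes in mm. A flat closed pale wooden keepsake case with dark bands, the bottom of the stack, lying on the glass shelf (a 6 thick glass sheet whose top is at z = 6 above the table). 150 long (x) by 60 wide (y) by 34 tall. The point is its centre, 17 above its underside. x along the length, z up. The bowl stands within about 15 of its middle.
- cork_mat: Sizes in mm. The quail's place: a fixed round tan cork mat, 86 across, 6 thick, lying on the glass shelf. Origin at the centre of its underside, z up.
- blue_tile: Sizes in mm. The jar's place: a fixed square blue ceramic tile, 86 by 86, 6 thick, lying on the glass shelf. Origin at the centre of its underside, z up.
- green_mat: Sizes in mm. The bowl's place: a fixed round green mat, 92 across, 6 thick, lying on the glass shelf. Origin at the centre of its underside, z up.
- black_mat: Sizes in mm. The case's place: a fixed long black rubber mat, 180 (x) by 90 (y), 6 thick, lying on the glass shelf. Origin at the centre of its underside, x along its length, z up.
- vase: Sizes in mm. A bystander: a loose terracotta vase with cream swirls, 72 across at the belly, 85 tall, standing on the glass shelf. Origin at the centre of its underside.
- dish: Sizes in mm. A bystander: a loose shallow round brass dish, 72 across, 22 tall, standing on the glass shelf. Origin at the centre of its underside.
Not all that is in view belongs to the job. Leave any pink or red look-alike of the part that bears bowl_c alone.

How it is judged (in metres and radians):
On the way, in this order (a step that is already met when the one before it is completed fails the run):
1. the quail stands on the round cork mat (horizontal distance between quail_c and cork_mat below 0.015 m and z of quail_c in the frame of cork_mat below 0.034 m and angle between quail_c's own z axis and vertical below 0.12 rad and contact force between quail and the fingers below 0.3 N and linear speed of quail below 0.03 m/s), for 0.2 s.
2. the jar stands on the blue tile (horizontal distance between jar_c and blue_tile below 0.015 m and z of jar_c in the frame of blue_tile below 0.045 m and angle between jar_c's own z axis and vertical below 0.12 rad and contact force between jar and the fingers below 0.3 N and linear speed of jar below 0.03 m/s), for 0.2 s.
3. the bowl stands on the round green mat (horizontal distance between bowl_c and green_mat below 0.015 m and z of bowl_c in the frame of green_mat below 0.027 m and angle between bowl_c's own z axis and vertical below 0.12 rad and contact force between bowl and the fingers below 0.3 N and linear speed of bowl below 0.03 m/s), for 0.2 s.
4. the wooden case lies along the long black mat (horizontal distance between case_c and black_mat below 0.015 m and z of case_c in the frame of black_mat below 0.027 m and angle between case_c's own z axis and vertical below 0.12 rad and contact force between case and the fingers below 0.3 N and linear speed of case below 0.03 m/s and angle between the x axis of case_c and the x axis of black_mat, either way round below 0.2 rad), for 0.2 s.
At the end, for the whole second after the job is handed in: Quail on the cork mat, jar on the blue tile, bowl on the green mat, case on the black mat: each released, at rest, upright within 0.12 rad, standing on its mat (height within 4 mm) and within 15 mm of its centre; the case's length within 0.2 rad of the mat's length, either way round (all of step 1 and all of step 2 and all of step 3 and all of step 4); the robot touches nothing.
It fails at once if a piece of the stack is tipped over (angle between any of quail_c, jar_c, bowl_c, case_c's own z axis and vertical above 0.6 rad).
It fails at once if the clay vase is pushed out of its place or tipped (distance of vase from where it was at the start of the episode above 0.03 m or angle between vase's own z axis and vertical above 0.5 rad).
It fails at once if the brass dish is pushed out of its place or tipped (distance of dish from where it was at the start of the episode above 0.03 m or angle between dish's own z axis and vertical above 0.5 rad).
It also fails if it takes over 138 s, if anything falls off the work surface, if the arm or the gripper's body presses on something with over 40 N, if the wrist force passes 120 N, or if a joint passes its speed limit or range.

### The arm

A 7-joint arm with a two-finger parallel gripper is mounted at the origin on the work surface. World frame = base frame: x ahead of the robot, y to its left, z up, the work surface at z = 0. Lengths are in m, angles in degrees, forces in N, time in s.
With the tool pointing down it reaches from about 0.35 to 0.9 m from the base axis. Payload 19.9 kg.
Tool frame: the origin (TCP) lies where the fingers leave the gripper's body, on its centre line; the fingertips stand 97 mm ahead of it and the grasp point (between the pads) lies 78 mm ahead of it (tip_extent is the distance from the TCP to the fingertips, in m); z points along the fingers, x is the direction in which the jaws open and shut, and the axes are right-handed (so a half turn about z gives the same grasp; the last joint's range is limited). The gripper opens to 94 mm and grips with 3 to 60 N. Pads are 16 mm wide; open, the fingers measure 119 mm over their backs; the gripper's body (75 mm by 177 mm) begins 78 mm behind the grasp point.
Start: joints at [-69.242, 23.915, -0.59, 92.452, 0.269, 63.638, -3.037], TCP at [0.246, 0.575, 0.303] pointing down, gripper open.
Joint ranges: [-161.28, 161.28], [-22.2, 115.67], [-73.04, 71.86], [3.21, 147.25], [-68.34, 248.33], [10.77, 114.83], [-161.83, 161.83]. Speed limits (degrees/s): [108.29, 108.29, 136.94, 136.94, 172.46, 172.46, 172.46].

### API

Orientations are given as a 3x3 rotation matrix whose columns are the frame's x, y, z axes.
In Python, from bench import read_state, capture, camera_params, finish_job, tip_extent gives the robot as it stands.
- The arm moves only by the tool drive_tool, never from a script. Its argument "plan" is a list of rows, each an object of numbers: "tx", "ty", "tz": the shift along the tool's x, y, z in units of 0.1 m (1.0 is 0.1 m); "rx", "ry", "rz": the turn, a rotation vector about the tool's x, y, z in units of 2 rad (1.0 is 2 rad); "fingers": the finger opening in mm, from 0 to 94. A call has 1 to 5 rows; each row shifts and turns the pose as measured when the row begins, along the tool's axes as they then stand; what a row does not reach is not made up. A row lasts 1/12 s, in which the tool goes at most 41.7 mm and 7.16 degrees, less where a joint would pass 70% of its speed; a pose out of reach is approached as far as the arm can. A call with a number of a shift or a turn outside -1 to 1 is refused whole. A call with a gripper value outside its range is refused whole. The fingers move at their own pace and stop on an object; "squeeze" is the grip in N (left out, the last holds). Time passes only in rows, so rows that do not move let the fingers close. It gives the time, the measured TCP pose, the force and the opening at its end, in the units of the state.
- read_state(): the state, without advancing time (a new reading comes with each control period).
- capture(name): name is "side" or "top"; returns (picture, depth): 384x512x3 uint8, blue, green, red; 384x512 float32, m along the optical axis (not along the pixel's ray), 0 where there is no reading.
- camera_params(name): a dict with "fx", "fy", "cx", "cy" (pixels), "k1" (the pictures are not rectified: a ray, as slopes to the right and down, at radius r is drawn at 1 + k1 r^2 times it, then the intrinsics apply), "pose" (4x4, takes a point from camera to world coordinates). Camera axes: x right, y up, looking along -z (the intrinsics and any distortion apply to the point x, -y, -z); pixel columns grow to the right and rows downward; lengths in m; the calibration is good to about 2 mm. A picture is of the moment at which its call begins. camera_params takes no time and is no camera call.
- finish_job(): hands the job in, once; it reports no verdict.
The state is a dict: "time_s": time; "joints": joint angles; "qvel": joint speeds; "joint_efforts": joint torques, N m; "position": TCP position; "eef_rot": TCP orientation; "ft_force": force on the tool from outside, world axes, zero at the start; "ft_torque": the same for the moment, N m; "gripper_width": opening from 0.0 (shut) to 1.0 (fully open).
Only numpy, scipy, OpenCV 4.12 (cv2) and the standard library are available. Lean on these libraries where they do the work, as an engineer would, in place of code of your own. Each camera call takes 0.05 s, during which the arm holds its last target.

## Working session

There is one attempt and no reset: what is moved stays moved. The work goes in short steps, Python scripts to look and compute and a tool call to move; the robot and the scene stay as the last step left them, time stands still between calls to the robot, and variables do not carry over. Pictures are saved under pics/ and viewed, and the job is handed in when it is done.

Besides the shell and the picture viewer there is one more tool, called after "Emit:" as name(argument=value, ...) on one line, values as JSON. drive_tool: Moves the arm, as the interface text tells. Shifts and turns lie within -1 to 1; 1 stands for 0.1 m of shift or 2 rad of turn. Its arguments: {"type":"object","properties":{"plan":{"type":"array","items":{"type":"object","properties":{"tx":{"type":"number"},"ty":{"type":"number"},"tz":{"type":"number"},"rx":{"type":"number"},"ry":{"type":"number"},"rz":{"type":"number"},"fingers":{"type":"number"}}}},"squeeze":{"type":"number"}},"required":["plan"]}

```bash
ls; mkdir -p pics
cat > h.py <<'E'
import numpy as np, cv2
from bench import read_state, capture, camera_params, finish_job, tip_extent
def cam(n):
    p=camera_params(n); return p
def ray(p,u,v):
    x=(np.asarray(u,float)-p["cx"])/p["fx"]; y=(np.asarray(v,float)-p["cy"])/p["fy"]
    rd=np.hypot(x,y); r=rd.copy() if hasattr(rd,'copy') else rd
    for _ in range(20): r=rd/(1+p["k1"]*r*r)
    s=1/(1+p["k1"]*r*r)
    return np.stack([x*s,-y*s,-np.ones_like(x*s)],-1)
def onplane(p,u,v,z):
    P=np.array(p["pose"]); d=ray(p,u,v)@P[:3,:3].T; o=P[:3,3]
    return o+d*((z-o[2])/d[...,2])[...,None]
def bydepth(p,u,v,dep):
    P=np.array(p["pose"]); return (ray(p,u,v)*np.asarray(dep)[...,None])@P[:3,:3].T+P[:3,3]
def cloud(p,dep):
    v,u=np.mgrid[0:384,0:512]; return bydepth(p,u,v,dep)
E
python3 - <<'E'
from h import *
s=read_state(); print({k:np.round(v,3).tolist() for k,v in s.items()}, tip_extent)
for n in("side","top"):
    im,d=capture(n); np.savez(f"{n}0.npz",im=im,d=d); cv2.imwrite(f"pics/{n}0.png",cv2.resize(im,(768,576),interpolation=cv2.INTER_CUBIC)); print(n,np.round(camera_params(n)["pose"],3).tolist(),{k:v for k,v in camera_params(n).items() if k!="pose"})
E
```

```text
pics
{'time_s': 0.0, 'joints': [-69.241, 23.949, -0.589, 92.486, 0.268, 63.639, -3.036], 'qvel': [-0.003, 0.113, -0.117, 0.012, -0.094, 0.006, 0.042], 'joint_efforts': [0.001, -85.123, 0.64, -42.6, -0.049, 0.019, -0.0], 'position': [0.245, 0.574, 0.302], 'eef_rot': [[0.393, 0.92, -0.0], [0.92, -0.393, -0.001], [-0.001, 0.0, -1.0]], 'ft_force': [-0.005, -0.796, 0.909], 'ft_torque': [-0.008, 0.038, 0.002], 'gripper_width': 0.998} 0.0972
side [[0.768, 0.435, -0.469, -0.202], [-0.64, 0.5, -0.584, -0.817], [-0.019, 0.749, 0.663, 1.007], [0.0, 0.0, 0.0, 1.0]] {'fx': 457.4994202434059, 'fy': 457.4994202434059, 'cx': 261.8374494211357, 'cy': 193.04080746760357, 'k1': -0.07563393330819668}
top [[0.027, 0.991, -0.134, 0.301], [-1.0, 0.027, 0.003, 0.0], [0.007, 0.133, 0.991, 1.267], [0.0, 0.0, 0.0, 1.0]] {'fx': 400.33748962550084, 'fy': 400.33748962550084, 'cx': 257.18465794897423, 'cy': 191.2565065024948, 'k1': -0.09433090793145327}
```

View pics/side0.png

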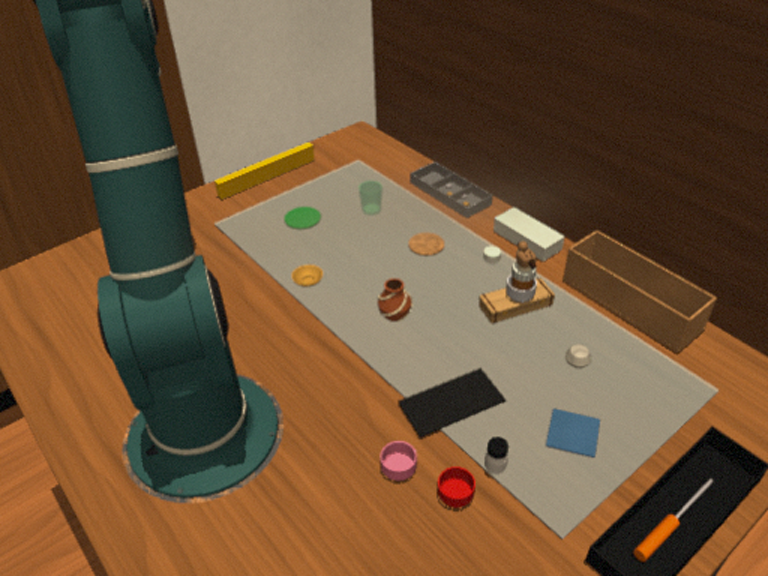

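View pics/top0.png

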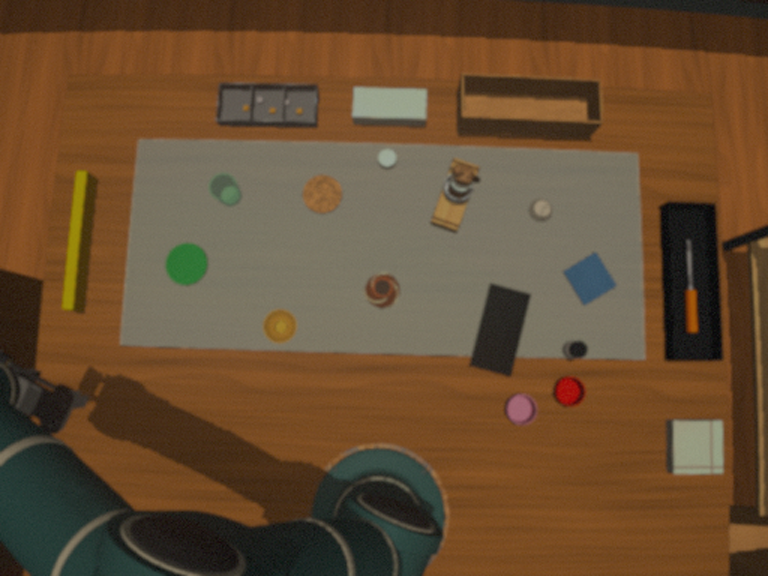

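The side view shows the stack at (520,285) and the robot at left. In the top view the stack is at (457,190), the cork mat at (322,194), the green mat at (187,264), the blue tile at (589,278), the black mat at (500,330), the vase at (382,290) and the brass dish at (280,326). The bowl could be the pink one (520,408), the red one (568,391) or the aluminium one in the stack. The stack bowl fits because it is metal and stands on the case. I'll crop it to confirm.

Run:
```python
from h import *
S=np.load("side0.npz");T=np.load("top0.npz")
a=cv2.resize(S["im"][150:225,305:385],(400,375),interpolation=cv2.INTER_CUBIC)
b=cv2.resize(T["im"][95:165,270:345],(400,375),interpolation=cv2.INTER_CUBIC)
cv2.imwrite("pics/crop0.png",np.hstack([a,b]))
im=T["im"];hsv=cv2.cvtColor(im,cv2.COLOR_BGR2HSV);p=cam("top");d=T["d"]
def blob(m,name,z):
    m=cv2.morphologyEx(m.astype(np.uint8),cv2.MORPH_OPEN,np.ones((3,3)))
    cs,_=cv2.findContours(m,cv2.RETR_EXTERNAL,cv2.CHAIN_APPROX_NONE)
    for c in sorted(cs,key=cv2.contourArea)[-3:]:
        if cv2.contourArea(c)<150: continue
        pts=c[:,0,:].astype(float)
        W=onplane(p,pts[:,0],pts[:,1],z)[:,:2]
        (r)=cv2.minAreaRect(W.astype(np.float32)*1000)
        (cx,cy),rr=cv2.minEnclosingCircle(W.astype(np.float32)*1000)
        M=cv2.moments((W*1e5).astype(np.int32)); 
        print(name,pts.mean(0).round(1),"rect",np.round(r[0],1),np.round(r[1],1),round(r[2],1),"cent",round(M['m10']/M['m00']/100,1),round(M['m01']/M['m00']/100,1))
H,Sa,V=hsv[...,0],hsv[...,1],hsv[...,2]
blob((H>50)&(H<75)&(Sa>150),"green",.012)
blob((H>98)&(H<125)&(Sa>90),"blue",.012)
blob((V<55)&(Sa<120),"black",.012)
blob((H<20)&(Sa>90)&(np.indices(H.shape)[0]>95)&(np.indices(H.shape)[0]<230)&(np.indices(H.shape)[1]>90)&(np.indices(H.shape)[1]<425),"orange",.012)
for n,(u,v) in dict(cork=(215,129),green=(125,176),blue=(393,185),black=(333,220),vase=(255,193),dish=(187,217)).items(): 
    print(n,bydepth(p,np.array(u),np.array(v),d[v,u]).round(4),hsv[v,u])
```

```text
blue [393.  185.2] rect [ 501.6 -439.6] [78.3 78. ] 31.7 cent 501.7 -439.5
black [252.6 346.8] rect [-25.3   3.4] [267.6 192.9] 84.2 cent -5.4 16.1
black [460.1 187.1] rect [ 504.8 -667.4] [341.5 124.2] 0.1 cent 503.2 -666.9
black [112.1 352. ] rect [-51.3 418.1] [728.4 208. ] 76.0 cent -36.6 404.6
orange [254.6 193.5] rect [463.1   4.1] [66.9 66.4] 1.6 cent 464.5 4.0
orange [185.9 217.1] rect [382.7 217.3] [69.2 69.9] 1.7 cent 382.1 216.7
orange [214.4 128.8] rect [670.2 139.5] [80.5 81.5] 1.5 cent 670.5 139.5
cork [0.6691 0.1375 0.015 ] [ 16 158 142]
green [0.5081 0.421  0.0111] [ 61 155 115]
blue [ 0.5018 -0.4382  0.0167] [103 111 103]
black [ 0.3858 -0.2458  0.0092] [18 59 43]
vase [0.4541 0.0024 0.0922] [12 97 71]
dish [0.3827 0.2143 0.0109] [ 21 182 158]
```

View pics/crop0.png

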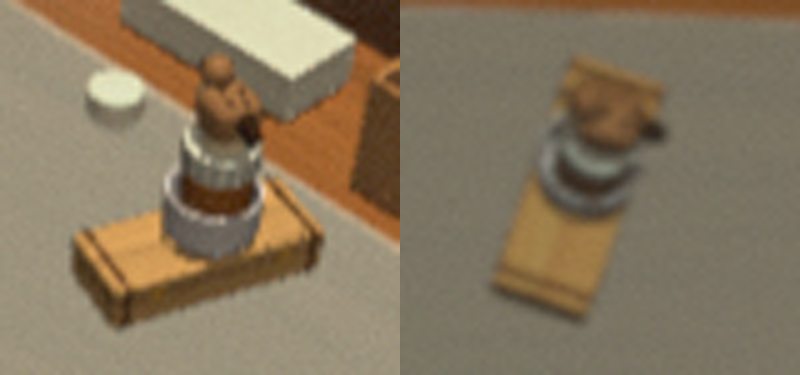

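The crop confirms the stack: quail, white cap with amber glass, grey aluminium bowl, pale case with bands. Next I'll measure the pieces and refine the green and black mats.

Run:
```python
from h import *
for n in("top","side"):
    Z=np.load(n+"0.npz");p=cam(n);C=cloud(p,Z["d"]);im=Z["im"]
    near=(np.hypot(C[...,0]-.665,C[...,1]+.115)<.14)&(Z["d"]>0)
    for a,b in((.117,.18),(.129,.147),(.147,.18),(.095,.113),(.05,.08),(.025,.045)):
        m=near&(C[...,2]>a)&(C[...,2]<b); P=C[m]
        if len(P)<4: continue
        r=cv2.minAreaRect((P[:,:2]*1000).astype(np.float32))
        print(n,a,b,len(P),"mean",P.mean(0).round(4),"rect",np.round(r[0],1),np.round(r[1],1),round(r[2],1), "zmax",P[:,2].max().round(4))
    m=near&(C[...,2]>.117)&(C[...,2]<.18); 
    v=np.argwhere(m)
    hs=cv2.cvtColor(im,cv2.COLOR_BGR2HSV)
    dk=m&(hs[...,2]<45); print("dark",C[dk].mean(0).round(4),dk.sum())
    m1=m&(C[...,2]>.155); print("headtop",C[m1].mean(0).round(4),m1.sum())
im=np.load("top0.npz")["im"];d=np.load("top0.npz")["d"];p=cam("top");hsv=cv2.cvtColor(im,cv2.COLOR_BGR2HSV);C=cloud(p,d)
uu=np.indices(d.shape)
g=(hsv[...,0]>50)&(hsv[...,0]<75)&(hsv[...,1]>110)&(uu[0]>150)&(uu[0]<200)&(uu[1]<160)
k=(hsv[...,2]<62)&(uu[0]>185)&(uu[0]<255)&(uu[1]>305)&(uu[1]<362)
for nm,m in(("g",g),("k",k)):
    m=cv2.morphologyEx(m.astype(np.uint8),cv2.MORPH_OPEN,np.ones((3,3)))
    c=max(cv2.findContours(m,0,1)[0],key=cv2.contourArea)[:,0,:].astype(float)
    W=(onplane(p,c[:,0],c[:,1],.012)[:,:2]*1000).astype(np.float32)
    r=cv2.minAreaRect(W);M=cv2.moments((W*100).astype(np.int32));print(nm,c.mean(0),np.round(r[0],1),np.round(r[1],1),r[2],M['m10']/M['m00']/100,M['m01']/M['m00']/100)
print(tip_extent())
```

```text
top 0.117 0.18 198 mean [ 0.6743 -0.147   0.1499] rect [ 675.9 -150.1] [38.5 53.7] 18.1 zmax 0.1708
top 0.129 0.147 59 mean [ 0.6692 -0.1531  0.1416] rect [ 672.7 -151.1] [28.3 56. ] 1.9 zmax 0.147
top 0.147 0.18 133 mean [ 0.6772 -0.1443  0.155 ] rect [ 678.8 -141.3] [47.5 31.6] 76.3 zmax 0.1708
top 0.095 0.113 40 mean [ 0.6629 -0.1445  0.1078] rect [ 666.9 -147.5] [46.2 25.4] 80.8 zmax 0.113
top 0.05 0.08 116 mean [ 0.6626 -0.1414  0.0668] rect [ 669.9 -143.3] [58.2 43.2] 64.5 zmax 0.0794
top 0.025 0.045 491 mean [ 0.6555 -0.1249  0.0391] rect [689.6 -81.5] [193.9 151.3] 73.5 zmax 0.045
dark [nan nan nan] 0
headtop [ 0.6807 -0.1331  0.1634] 42
side 0.117 0.18 194 mean [ 0.671  -0.1551  0.1452] rect [ 674.1 -155.6] [52.  39.6] 42.2 zmax 0.1668
side 0.129 0.147 85 mean [ 0.6671 -0.1619  0.1397] rect [ 669.  -158.1] [31.  50.4] 17.9 zmax 0.147
side 0.147 0.18 94 mean [ 0.6754 -0.149   0.1538] rect [ 677.6 -151. ] [47.2 29.2] 55.1 zmax 0.1668
side 0.095 0.113 91 mean [ 0.6639 -0.1594  0.1054] rect [ 667.  -155.2] [34.4 47.8] 17.3 zmax 0.113
side 0.05 0.08 191 mean [ 0.6624 -0.1611  0.0656] rect [ 669.3 -155.7] [50.1 61. ] 35.5 zmax 0.0793
side 0.025 0.045 579 mean [ 0.6599 -0.1462  0.036 ] rect [689.3 -86.7] [197.7 152.9] 72.0 zmax 0.0444
dark [ 0.6669 -0.1753  0.1401] 5
headtop [ 0.6779 -0.139   0.1616] 30
g [123.81333333 175.37333333] [509.7 424.4] [81.4 85.5] 1.5488243103027344 509.78445935411696 424.6620150387787
k [333.1372549 219.7124183] [ 387.5 -245.9] [ 84.5 174.4] 76.3716049194336 387.5639133746413 -245.96749303207346<stdin>:13: RuntimeWarning: Mean of empty slice.
  ret = um.true_divide(
Traceback (most recent call last):
TypeError: 'float' object is not callable
```

Run:
```python
from h import *
V=np.zeros((600,800,3),np.uint8)
cols={"top":(0,255,0),"side":(0,128,255)}
for n in("top","side"):
    Z=np.load(n+"0.npz");p=cam(n);C=cloud(p,Z["d"])
    near=(np.hypot(C[...,0]-.67,C[...,1]+.15)<.06)&(C[...,2]>.08)
    hs=Z["im"]
    for P,c in zip(C[near],hs[near]):
        off=0 if P[2]>.12 else 400
        # horizontal = -y, vertical up = x ; 5px/mm
        x=int(200+off+(-P[1]-.15)*5000); y=int(300-(P[0]-.67)*5000)
        if abs(x-200-off)<195: cv2.circle(V,(x,y),3 if n=="top" else 5,tuple(int(k)*1.6 if 0 else min(255,int(int(k)*1.8)) for k in c),-1 if n=="top" else 2)
for o in(0,400):
    for g in range(-30,31,10):
        cv2.line(V,(o+200+g*5,100),(o+200+g*5,500),(60,60,60),1);cv2.line(V,(o+10,300+g*5),(o+390,300+g*5),(60,60,60),1)
cv2.imwrite("pics/bev0.png",V)
# circle fits: cap side points & bowl side points & case top
from scipy.optimize import least_squares
for nm,a,b,R in(("cap",.098,.111,24),("bowl",.050,.072,31),("footcap",.0,.0,0)):
    if R==0: continue
    for n in("side","top"):
        Z=np.load(n+"0.npz");C=cloud(cam(n),Z["d"]);m=(np.hypot(C[...,0]-.665,C[...,1]+.15)<.045)&(C[...,2]>a)&(C[...,2]<b)
        P=C[m]*1000
        f=lambda q:np.hypot(P[:,0]-q[0],P[:,1]-q[1])-R
        r=least_squares(f,[668,-150],loss="soft_l1"); print(nm,n,r.x.round(1),np.abs(f(r.x)).mean().round(2),len(P))
Z=np.load("top0.npz");C=cloud(cam("top"),Z["d"])
h=cv2.cvtColor(Z["im"],cv2.COLOR_BGR2HSV);uu=np.indices(h.shape[:2])
m=(h[...,0]<25)&(h[...,1]>85)&(uu[0]>98)&(uu[0]<160)&(uu[1]>280)&(uu[1]<325)
m=cv2.morphologyEx(m.astype(np.uint8),cv2.MORPH_CLOSE,np.ones((3,3)))
c=max(cv2.findContours(m,0,1)[0],key=cv2.contourArea)[:,0,:].astype(float)
W=(onplane(cam("top"),c[:,0],c[:,1],.040)[:,:2]*1000).astype(np.float32);print("case",cv2.minAreaRect(W))
```

```text
cap side [ 677.1 -150.6] 1.85 60
cap top [ 678.9 -150. ] 0.75 26
bowl side [ 677.6 -149.6] 2.27 143
bowl top [ 680.1 -150. ] 3.64 80
case ((631.7184448242188, -132.75054931640625), (60.80889129638672, 75.44819641113281), 72.91746520996094)
```

View pics/bev0.png

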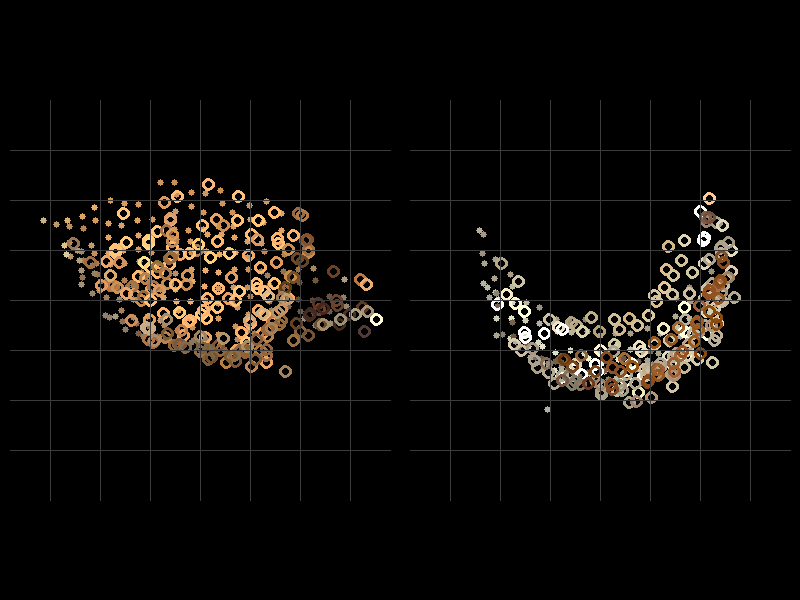

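```bash
cat >> h.py <<'E'
def rows(x,y,z,yaw,step=36,turn=6.5,n=None):
    """suggest rows (fractions of unit) to world TCP target, tool kept down; yaw deg of tool x"""
    s=read_state(); p=np.array(s["position"]); R=np.array(s["eef_rot"])
    a=np.degrees(np.arctan2(R[1,0],R[0,0])); d=np.array([x,y,z])-p
    dy=(yaw-a+90)%180-90
    # tilt error: want tool z = -world z
    zt=R.T@np.array([0,0,-1.]); tilt=np.cross([0,0,1],zt)
    k=n or int(max(1,np.ceil(np.linalg.norm(d)*1000/step),np.ceil(abs(dy)/turn)))
    print("pos",(p*1000).round(1),"yaw",round(a,2),"tilt",np.degrees(tilt).round(2),"grip",round(s["gripper_width"]*94,1),"F",np.round(s["ft_force"],1),"t",round(s["time_s"],2),"| d",(d*1000).round(1),"dyaw",round(dy,2),"rows",k)
    for i in range(k):
        b=np.radians(a+dy*i/k); c,sn=np.cos(b),np.sin(b); w=d/k*10
        print(f"{{tx:{w[0]*c+w[1]*sn:.3f},ty:{w[0]*sn-w[1]*c:.3f},tz:{-w[2]:.3f},rz:{-np.radians(dy/k)/2:.4f}}}")
    print("tilt fix rx ry",(tilt[:2]/2).round(4))
E
python3 -c "
from h import *
rows(.677,-.151,.303,-16,step=40)"
```

```text
pos [245.5 574.5 302.1] yaw 66.86 tilt [ 0.    0.06 -0.  ] grip 93.9 F [-0.8 -0.2  1. ] t 0.1 | d [ 431.5 -725.5    0.9] dyaw -82.86 rows 22
{tx:-0.226,ty:0.310,tz:-0.000,rz:0.0329}
{tx:-0.205,ty:0.324,tz:-0.000,rz:0.0329}
{tx:-0.184,ty:0.337,tz:-0.000,rz:0.0329}
{tx:-0.161,ty:0.348,tz:-0.000,rz:0.0329}
{tx:-0.138,ty:0.358,tz:-0.000,rz:0.0329}
{tx:-0.114,ty:0.366,tz:-0.000,rz:0.0329}
{tx:-0.090,ty:0.373,tz:-0.000,rz:0.0329}
{tx:-0.065,ty:0.378,tz:-0.000,rz:0.0329}
{tx:-0.040,ty:0.382,tz:-0.000,rz:0.0329}
{tx:-0.015,ty:0.383,tz:-0.000,rz:0.0329}
{tx:0.010,ty:0.384,tz:-0.000,rz:0.0329}
{tx:0.036,ty:0.382,tz:-0.000,rz:0.0329}
{tx:0.061,ty:0.379,tz:-0.000,rz:0.0329}
{tx:0.085,ty:0.374,tz:-0.000,rz:0.0329}
{tx:0.110,ty:0.368,tz:-0.000,rz:0.0329}
{tx:0.134,ty:0.360,tz:-0.000,rz:0.0329}
{tx:0.157,ty:0.350,tz:-0.000,rz:0.0329}
{tx:0.180,ty:0.339,tz:-0.000,rz:0.0329}
{tx:0.202,ty:0.327,tz:-0.000,rz:0.0329}
{tx:0.223,ty:0.313,tz:-0.000,rz:0.0329}
{tx:0.243,ty:0.297,tz:-0.000,rz:0.0329}
{tx:0.262,ty:0.281,tz:-0.000,rz:0.0329}
tilt fix rx ry [0.     0.0005]
```

Emit:
drive_tool(plan=[{"tx": -0.226, "ty": 0.31, "rz": 0.033}, {"tx": -0.205, "ty": 0.324, "rz": 0.033}, {"tx": -0.184, "ty": 0.337, "rz": 0.033}, {"tx": -0.16, "ty": 0.348, "rz": 0.033}, {"tx": -0.138, "ty": 0.358, "rz": 0.033}])

```text
schema error: expected keys tx, ty, tz, rx, ry, rz, fingers
```

Emit:
drive_tool(plan=[{"tx": -0.114, "ty": 0.366, "rz": 0.033}, {"tx": -0.09, "ty": 0.373, "rz": 0.033}, {"tx": -0.065, "ty": 0.378, "rz": 0.033}, {"tx": -0.04, "ty": 0.382, "rz": 0.033}, {"tx": -0.015, "ty": 0.383, "rz": 0.033}])

```text
schema error: expected keys tx, ty, tz, rx, ry, rz, fingers
```

Emit:
drive_tool(plan=[{"tx": 0.01, "ty": 0.384, "rz": 0.033}, {"tx": 0.036, "ty": 0.382, "rz": 0.033}, {"tx": 0.06, "ty": 0.379, "rz": 0.033}, {"tx": 0.085, "ty": 0.374, "rz": 0.033}, {"tx": 0.11, "ty": 0.368, "rz": 0.033}])

```text
schema error: expected keys tx, ty, tz, rx, ry, rz, fingers
```

```bash
python3 -c "
from h import *
rows(.677,-.151,.303,-16,step=40)"
```

```text
pos [245.5 574.5 302.1] yaw 66.86 tilt [ 0.    0.06 -0.  ] grip 93.9 F [-0.8 -0.2  1. ] t 0.1 | d [ 431.5 -725.5    0.9] dyaw -82.86 rows 22
{tx:-0.226,ty:0.310,tz:-0.000,rz:0.0329}
{tx:-0.205,ty:0.324,tz:-0.000,rz:0.0329}
{tx:-0.184,ty:0.337,tz:-0.000,rz:0.0329}
{tx:-0.161,ty:0.348,tz:-0.000,rz:0.0329}
{tx:-0.138,ty:0.358,tz:-0.000,rz:0.0329}
{tx:-0.114,ty:0.366,tz:-0.000,rz:0.0329}
{tx:-0.090,ty:0.373,tz:-0.000,rz:0.0329}
{tx:-0.065,ty:0.378,tz:-0.000,rz:0.0329}
{tx:-0.040,ty:0.382,tz:-0.000,rz:0.0329}
{tx:-0.015,ty:0.383,tz:-0.000,rz:0.0329}
{tx:0.010,ty:0.384,tz:-0.000,rz:0.0329}
{tx:0.036,ty:0.382,tz:-0.000,rz:0.0329}
{tx:0.061,ty:0.379,tz:-0.000,rz:0.0329}
{tx:0.085,ty:0.374,tz:-0.000,rz:0.0329}
{tx:0.110,ty:0.368,tz:-0.000,rz:0.0329}
{tx:0.134,ty:0.360,tz:-0.000,rz:0.0329}
{tx:0.157,ty:0.350,tz:-0.000,rz:0.0329}
{tx:0.180,ty:0.339,tz:-0.000,rz:0.0329}
{tx:0.202,ty:0.327,tz:-0.000,rz:0.0329}
{tx:0.223,ty:0.313,tz:-0.000,rz:0.0329}
{tx:0.243,ty:0.297,tz:-0.000,rz:0.0329}
{tx:0.262,ty:0.281,tz:-0.000,rz:0.0329}
tilt fix rx ry [0.     0.0005]
```

All keys are needed in every row.

Emit:
drive_tool(plan=[{"tx": -0.226, "ty": 0.31, "tz": 0, "rx": 0, "ry": 0, "rz": 0.033, "fingers": 94}, {"tx": -0.205, "ty": 0.324, "tz": 0, "rx": 0, "ry": 0, "rz": 0.033, "fingers": 94}, {"tx": -0.184, "ty": 0.337, "tz": 0, "rx": 0, "ry": 0, "rz": 0.033, "fingers": 94}, {"tx": -0.16, "ty": 0.348, "tz": 0, "rx": 0, "ry": 0, "rz": 0.033, "fingers": 94}, {"tx": -0.138, "ty": 0.358, "tz": 0, "rx": 0, "ry": 0, "rz": 0.033, "fingers": 94}], squeeze=12)

```text
time_s: 0.52
position: [0.3403, 0.4093, 0.2991]
eef_rot: [[0.669, 0.743, -0.005], [0.743, -0.669, -0.002], [-0.005, -0.002, -1.0]]
ft_force: [0.4, 0.1, -0.6]
gripper_width: 1.002
```

```bash
python3 -c "
from h import *
rows(.677,-.151,.303,-16,step=40)"
```

```text
pos [340.3 409.3 299.1] yaw 48.03 tilt [-0.13  0.27  0.  ] grip 94.2 F [ 0.4  0.1 -0.6] t 0.52 | d [ 336.7 -560.3    3.9] dyaw -64.03 rows 17
{tx:-0.113,ty:0.368,tz:-0.002,rz:0.0329}
{tx:-0.088,ty:0.374,tz:-0.002,rz:0.0329}
{tx:-0.063,ty:0.379,tz:-0.002,rz:0.0329}
{tx:-0.038,ty:0.383,tz:-0.002,rz:0.0329}
{tx:-0.013,ty:0.384,tz:-0.002,rz:0.0329}
{tx:0.012,ty:0.384,tz:-0.002,rz:0.0329}
{tx:0.037,ty:0.383,tz:-0.002,rz:0.0329}
{tx:0.062,ty:0.379,tz:-0.002,rz:0.0329}
{tx:0.087,ty:0.375,tz:-0.002,rz:0.0329}
{tx:0.112,ty:0.368,tz:-0.002,rz:0.0329}
{tx:0.136,ty:0.360,tz:-0.002,rz:0.0329}
{tx:0.159,ty:0.350,tz:-0.002,rz:0.0329}
{tx:0.182,ty:0.339,tz:-0.002,rz:0.0329}
{tx:0.203,ty:0.326,tz:-0.002,rz:0.0329}
{tx:0.224,ty:0.312,tz:-0.002,rz:0.0329}
{tx:0.244,ty:0.297,tz:-0.002,rz:0.0329}
{tx:0.263,ty:0.280,tz:-0.002,rz:0.0329}
tilt fix rx ry [-0.0012  0.0024]
```

Emit:
drive_tool(plan=[{"tx": -0.113, "ty": 0.368, "tz": -0.01, "rx": 0, "ry": 0, "rz": 0.033, "fingers": 94}, {"tx": -0.088, "ty": 0.374, "tz": -0.01, "rx": 0, "ry": 0, "rz": 0.033, "fingers": 94}, {"tx": -0.063, "ty": 0.379, "tz": -0.01, "rx": 0, "ry": 0, "rz": 0.033, "fingers": 94}, {"tx": -0.038, "ty": 0.383, "tz": -0.01, "rx": 0, "ry": 0, "rz": 0.033, "fingers": 94}, {"tx": -0.013, "ty": 0.384, "tz": -0.01, "rx": 0, "ry": 0, "rz": 0.033, "fingers": 94}])

```text
time_s: 0.93
position: [0.4405, 0.2344, 0.3035]
eef_rot: [[0.881, 0.472, -0.006], [0.472, -0.881, -0.002], [-0.007, -0.001, -1.0]]
ft_force: [0.4, 0.4, -0.1]
gripper_width: 1.001
```

Emit:
drive_tool(plan=[{"tx": 0.012, "ty": 0.384, "tz": -0.01, "rx": 0, "ry": 0, "rz": 0.033, "fingers": 94}, {"tx": 0.037, "ty": 0.383, "tz": -0.01, "rx": 0, "ry": 0, "rz": 0.033, "fingers": 94}, {"tx": 0.062, "ty": 0.379, "tz": -0.01, "rx": 0, "ry": 0, "rz": 0.033, "fingers": 94}, {"tx": 0.087, "ty": 0.375, "tz": -0.01, "rx": 0, "ry": 0, "rz": 0.033, "fingers": 94}, {"tx": 0.112, "ty": 0.368, "tz": -0.01, "rx": 0, "ry": 0, "rz": 0.033, "fingers": 94}])

```text
time_s: 1.35
position: [0.5376, 0.0576, 0.3085]
eef_rot: [[0.989, 0.145, -0.007], [0.145, -0.989, -0.001], [-0.007, 0.001, -1.0]]
ft_force: [0.8, 0.4, -0.1]
gripper_width: 0.998
```

```bash
python3 -c "
from h import *
rows(.677,-.151,.303,-16,step=40)"
```

```text
pos [537.6  57.6 308.5] yaw 8.35 tilt [ 0.03  0.38 -0.  ] grip 93.9 F [ 0.8  0.4 -0.1] t 1.35 | d [ 139.4 -208.6   -5.5] dyaw -24.35 rows 7
{tx:0.154,ty:0.324,tz:0.008,rz:0.0304}
{tx:0.173,ty:0.314,tz:0.008,rz:0.0304}
{tx:0.192,ty:0.303,tz:0.008,rz:0.0304}
{tx:0.210,ty:0.291,tz:0.008,rz:0.0304}
{tx:0.227,ty:0.277,tz:0.008,rz:0.0304}
{tx:0.244,ty:0.263,tz:0.008,rz:0.0304}
{tx:0.259,ty:0.248,tz:0.008,rz:0.0304}
tilt fix rx ry [0.0003 0.0034]
```

Emit:
drive_tool(plan=[{"tx": 0.154, "ty": 0.324, "tz": 0, "rx": 0, "ry": 0.001, "rz": 0.03, "fingers": 80}, {"tx": 0.173, "ty": 0.314, "tz": 0, "rx": 0, "ry": 0.001, "rz": 0.03, "fingers": 80}, {"tx": 0.192, "ty": 0.303, "tz": 0, "rx": 0, "ry": 0.001, "rz": 0.03, "fingers": 80}, {"tx": 0.21, "ty": 0.29, "tz": 0, "rx": 0, "ry": 0.001, "rz": 0.03, "fingers": 80}, {"tx": 0.227, "ty": 0.277, "tz": 0, "rx": 0, "ry": 0, "rz": 0.03, "fingers": 80}])

```text
time_s: 1.77
position: [0.6392, -0.1012, 0.3081]
eef_rot: [[0.986, -0.169, 0.001], [-0.169, -0.986, -0.001], [0.001, 0.001, -1.0]]
ft_force: [-0.2, 0.3, -0.2]
gripper_width: 0.852
```

```bash
python3 -c "
from h import *
rows(.677,-.151,.303,-16,step=40)"
```

```text
pos [ 639.2 -101.2  308.1] yaw -9.75 tilt [ 0.05 -0.08  0.  ] grip 80.1 F [-0.2  0.3 -0.2] t 1.77 | d [ 37.8 -49.8  -5.1] dyaw -6.25 rows 2
{tx:0.229,ty:0.213,tz:0.026,rz:0.0273}
{tx:0.240,ty:0.201,tz:0.026,rz:0.0273}
tilt fix rx ry [ 0.0005 -0.0007]
```

Emit:
drive_tool(plan=[{"tx": 0.229, "ty": 0.213, "tz": 0, "rx": 0, "ry": 0, "rz": 0.027, "fingers": 80}, {"tx": 0.24, "ty": 0.2, "tz": 0, "rx": 0, "ry": 0, "rz": 0.027, "fingers": 80}, {"tx": 0, "ty": 0, "tz": 0.15, "rx": 0, "ry": 0, "rz": 0, "fingers": 80}, {"tx": 0, "ty": 0, "tz": 0, "rx": 0, "ry": 0, "rz": 0, "fingers": 80}])

```text
time_s: 2.1
position: [0.6795, -0.1616, 0.2903]
eef_rot: [[0.957, -0.29, -0.002], [-0.29, -0.957, -0.005], [-0.0, 0.005, -1.0]]
ft_force: [-0.9, 1.4, -0.6]
gripper_width: 0.849
```

Run:
```python
from h import *
rows(.677,-.151,.216,-16,step=20)
for n in("side","top"):
    im,d=capture(n)
    P=np.array(camera_params(n)["pose"])
    c=(np.array([.677,-.15,.14])-P[:3,3])@P[:3,:3]; p=cam(n); u=int(p["cx"]+p["fx"]*c[0]/-c[2]); v=int(p["cy"]-p["fy"]*c[1]/-c[2])
    print(n,u,v); cr=im[v-50:v+50,u-50:u+50]; cv2.imwrite(f"pics/{n}1.png",cv2.resize(cr,(400,400),interpolation=cv2.INTER_CUBIC))
cv2.imwrite("pics/c1.png",np.hstack([cv2.imread("pics/side1.png"),cv2.imread("pics/top1.png")]))
```

```text
pos [ 679.5 -161.6  290.3] yaw -16.88 tilt [ 0.29  0.01 -0.  ] grip 79.8 F [-0.9  1.4 -0.6] t 2.1 | d [ -2.5  10.6 -74.3] dyaw 0.88 rows 4
{tx:-0.014,ty:-0.023,tz:0.186,rz:-0.0019}
{tx:-0.014,ty:-0.023,tz:0.186,rz:-0.0019}
{tx:-0.013,ty:-0.024,tz:0.186,rz:-0.0019}
{tx:-0.013,ty:-0.024,tz:0.186,rz:-0.0019}
tilt fix rx ry [0.0025 0.0001]
side 349 170
top 309 116
```

View pics/c1.png

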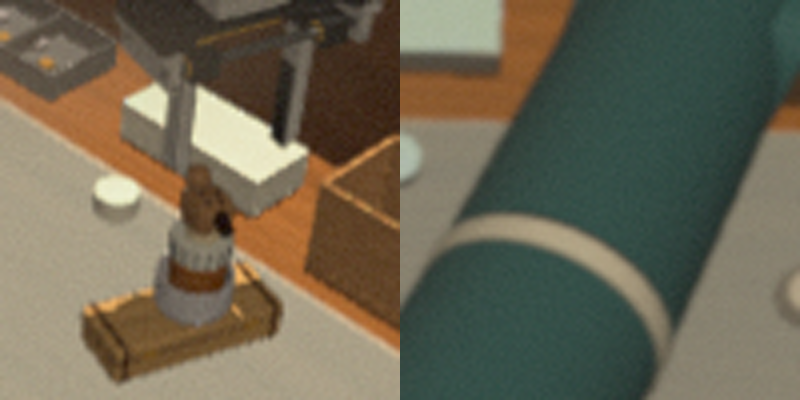

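The side crop shows the open fingers above the quail, which sits at crop (205,195). The arm hides the stack in the top view. I'll correct the sideways offset before going down.

Emit:
drive_tool(plan=[{"tx": -0.055, "ty": -0.094, "tz": 0, "rx": 0.0025, "ry": 0, "rz": -0.008, "fingers": 70}, {"tx": 0, "ty": 0, "tz": 0, "rx": 0, "ry": 0, "rz": 0, "fingers": 70}])

```text
time_s: 2.37
position: [0.6768, -0.1482, 0.2945]
eef_rot: [[0.963, -0.271, 0.004], [-0.271, -0.963, 0.001], [0.003, -0.002, -1.0]]
ft_force: [-1.0, 0.7, -0.2]
gripper_width: 0.757
```

```bash
python3 -c "
from h import *
rows(.677,-.151,.216,-16,step=20)"
```

```text
pos [ 676.8 -148.2  294.5] yaw -15.7 tilt [-0.11 -0.18  0.  ] grip 71.2 F [-1.   0.7 -0.2] t 2.37 | d [  0.2  -2.8 -78.5] dyaw -0.3 rows 4
{tx:0.002,ty:0.007,tz:0.196,rz:0.0007}
{tx:0.002,ty:0.007,tz:0.196,rz:0.0007}
{tx:0.002,ty:0.007,tz:0.196,rz:0.0007}
{tx:0.002,ty:0.007,tz:0.196,rz:0.0007}
tilt fix rx ry [-0.0009 -0.0016]
```

Emit:
drive_tool(plan=[{"tx": 0.002, "ty": 0.01, "tz": 0.2, "rx": -0.001, "ry": -0.001, "rz": 0, "fingers": 70}, {"tx": 0, "ty": 0.01, "tz": 0.2, "rx": 0, "ry": 0, "rz": 0, "fingers": 70}, {"tx": 0, "ty": 0, "tz": 0.15, "rx": 0, "ry": 0, "rz": 0, "fingers": 70}, {"tx": 0, "ty": 0, "tz": 0.06, "rx": 0, "ry": 0, "rz": 0, "fingers": 70}, {"tx": 0, "ty": 0, "tz": 0, "rx": 0, "ry": 0, "rz": 0, "fingers": 70}])

```text
time_s: 2.78
position: [0.6773, -0.1428, 0.2373]
eef_rot: [[0.966, -0.26, 0.009], [-0.26, -0.966, 0.003], [0.008, -0.005, -1.0]]
ft_force: [-0.0, -0.3, 1.0]
gripper_width: 0.743
```

```bash
python3 -c "
from h import *
rows(.677,-.151,.216,-16,step=20)"
```

```text
pos [ 677.3 -142.8  237.3] yaw -15.07 tilt [-0.29 -0.45  0.  ] grip 69.9 F [-0.  -0.3  1. ] t 2.78 | d [ -0.3  -8.2 -21.3] dyaw -0.93 rows 2
{tx:0.009,ty:0.040,tz:0.106,rz:0.0040}
{tx:0.009,ty:0.040,tz:0.106,rz:0.0040}
tilt fix rx ry [-0.0025 -0.0039]
```

Emit:
drive_tool(plan=[{"tx": 0, "ty": 0.07, "tz": 0.05, "rx": -0.002, "ry": -0.004, "rz": 0.004, "fingers": 70}, {"tx": 0, "ty": 0, "tz": 0.05, "rx": 0, "ry": 0, "rz": 0, "fingers": 70}, {"tx": 0, "ty": 0, "tz": 0, "rx": 0, "ry": 0, "rz": 0, "fingers": 70}])

```text
time_s: 3.03
position: [0.676, -0.1487, 0.2292]
eef_rot: [[0.964, -0.266, 0.002], [-0.266, -0.964, 0.001], [0.002, -0.002, -1.0]]
ft_force: [0.5, 0.0, -1.6]
gripper_width: 0.745
```

```bash
python3 -c "
from h import *
rows(.677,-.151,.216,-16,step=20)"
```

```text
pos [ 676.  -148.7  229.2] yaw -15.44 tilt [-0.11 -0.09  0.  ] grip 70.0 F [ 0.5  0.  -1.6] t 3.03 | d [  1.   -2.3 -13.2] dyaw -0.56 rows 1
{tx:0.015,ty:0.020,tz:0.132,rz:0.0049}
tilt fix rx ry [-0.0009 -0.0008]
```

Emit:
drive_tool(plan=[{"tx": 0.01, "ty": 0.025, "tz": 0.12, "rx": -0.001, "ry": -0.001, "rz": 0.005, "fingers": 70}, {"tx": 0, "ty": 0, "tz": 0.02, "rx": 0, "ry": 0, "rz": 0, "fingers": 60}, {"tx": 0, "ty": 0, "tz": 0, "rx": 0, "ry": 0, "rz": 0, "fingers": 55}])

```text
time_s: 3.28
position: [0.6768, -0.1521, 0.2153]
eef_rot: [[0.961, -0.277, 0.001], [-0.277, -0.961, -0.0], [0.001, 0.0, -1.0]]
ft_force: [0.9, -0.2, 0.9]
gripper_width: 0.639
```

Run:
```python
from h import *
rows(.677,-.151,.216,-16,step=20)
im,d=capture("side"); cv2.imwrite("pics/s2.png",cv2.resize(im[110:220,290:400],(600,600),interpolation=cv2.INTER_CUBIC))
```

```text
pos [ 676.8 -152.1  215.3] yaw -16.09 tilt [ 0.01 -0.07  0.  ] grip 60.1 F [ 0.9 -0.2  0.9] t 3.28 | d [0.2 1.1 0.7] dyaw 0.09 rows 1
{tx:-0.001,ty:-0.011,tz:-0.007,rz:-0.0008}
tilt fix rx ry [ 0.0001 -0.0006]
```

View pics/s2.png

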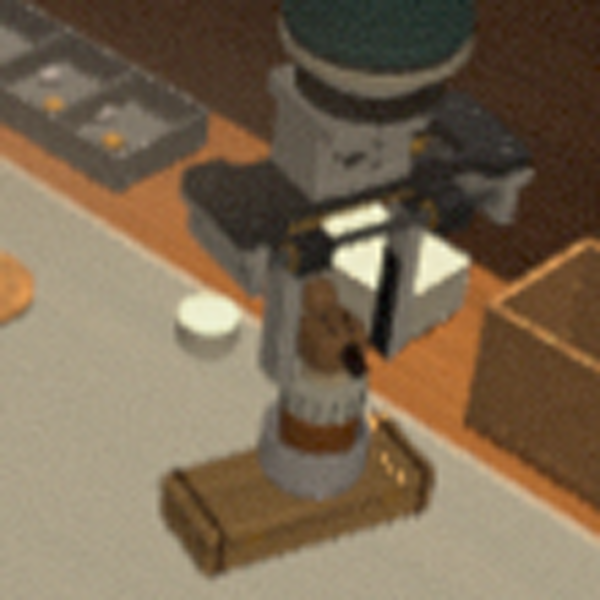

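The fingers straddle the quail, with its body at crop (330,340) between them. Closing.

Emit:
drive_tool(plan=[{"tx": 0, "ty": -0.01, "tz": -0.01, "rx": 0, "ry": 0, "rz": 0, "fingers": 45}, {"tx": 0, "ty": 0, "tz": 0, "rx": 0, "ry": 0, "rz": 0, "fingers": 38}, {"tx": 0, "ty": 0, "tz": 0, "rx": 0, "ry": 0, "rz": 0, "fingers": 30}, {"tx": 0, "ty": 0, "tz": 0, "rx": 0, "ry": 0, "rz": 0, "fingers": 20}, {"tx": 0, "ty": 0, "tz": 0, "rx": 0, "ry": 0, "rz": 0, "fingers": 20}], squeeze=12)

```text
time_s: 3.75
position: [0.6772, -0.151, 0.2171]
eef_rot: [[0.961, -0.277, 0.001], [-0.277, -0.961, -0.0], [0.002, 0.0, -1.0]]
ft_force: [-0.4, -0.2, -0.6]
gripper_width: 0.36
```

Emit:
drive_tool(plan=[{"tx": 0, "ty": 0, "tz": 0, "rx": 0, "ry": 0, "rz": 0, "fingers": 20}, {"tx": 0, "ty": 0, "tz": 0, "rx": 0, "ry": 0, "rz": 0, "fingers": 20}])

```text
time_s: 3.92
position: [0.6772, -0.1509, 0.2172]
eef_rot: [[0.961, -0.277, 0.002], [-0.277, -0.961, -0.0], [0.002, -0.0, -1.0]]
ft_force: [-0.9, -0.4, -0.4]
gripper_width: 0.365
```

Run:
```python
from h import *
rows(.677,-.151,.216,-16,step=20)
```

```text
pos [ 677.2 -150.9  217.2] yaw -16.07 tilt [-0.   -0.09  0.  ] grip 34.3 F [-0.9 -0.4 -0.4] t 3.92 | d [-0.2 -0.1 -1.2] dyaw 0.07 rows 1
{tx:-0.002,ty:0.002,tz:0.012,rz:-0.0006}
tilt fix rx ry [-0.     -0.0008]
```

Emit:
drive_tool(plan=[{"tx": 0, "ty": 0, "tz": -0.1, "rx": 0, "ry": 0, "rz": 0, "fingers": 20}, {"tx": 0, "ty": 0, "tz": -0.2, "rx": 0, "ry": 0, "rz": 0, "fingers": 20}, {"tx": 0, "ty": 0, "tz": -0.25, "rx": 0, "ry": 0, "rz": 0, "fingers": 20}, {"tx": 0, "ty": 0, "tz": -0.2, "rx": 0, "ry": 0, "rz": 0, "fingers": 20}, {"tx": 0, "ty": 0, "tz": -0.1, "rx": 0, "ry": 0, "rz": 0, "fingers": 20}])

```text
time_s: 4.33
position: [0.6759, -0.1507, 0.305]
eef_rot: [[0.961, -0.277, -0.003], [-0.277, -0.961, -0.0], [-0.003, 0.001, -1.0]]
ft_force: [0.4, -0.4, -0.1]
gripper_width: 0.362
```

Run:
```python
from h import *
rows(.670,.140,.300,10,step=30)
im,d=capture("side"); cv2.imwrite("pics/s3.png",cv2.resize(im[90:210,290:410],(600,600),interpolation=cv2.INTER_CUBIC)); np.savez("s3.npz",im=im,d=d)
```

```text
pos [ 675.9 -150.7  305. ] yaw -16.1 tilt [ 0.06  0.19 -0.  ] grip 34.0 F [ 0.4 -0.4 -0.1] t 4.33 | d [ -5.9 290.7  -5. ] dyaw 26.1 rows 10
{tx:-0.086,ty:-0.278,tz:0.005,rz:-0.0228}
{tx:-0.074,ty:-0.281,tz:0.005,rz:-0.0228}
{tx:-0.061,ty:-0.284,tz:0.005,rz:-0.0228}
{tx:-0.048,ty:-0.287,tz:0.005,rz:-0.0228}
{tx:-0.035,ty:-0.289,tz:0.005,rz:-0.0228}
{tx:-0.021,ty:-0.290,tz:0.005,rz:-0.0228}
{tx:-0.008,ty:-0.291,tz:0.005,rz:-0.0228}
{tx:0.005,ty:-0.291,tz:0.005,rz:-0.0228}
{tx:0.018,ty:-0.290,tz:0.005,rz:-0.0228}
{tx:0.032,ty:-0.289,tz:0.005,rz:-0.0228}
tilt fix rx ry [0.0006 0.0016]
```

View pics/s3.png

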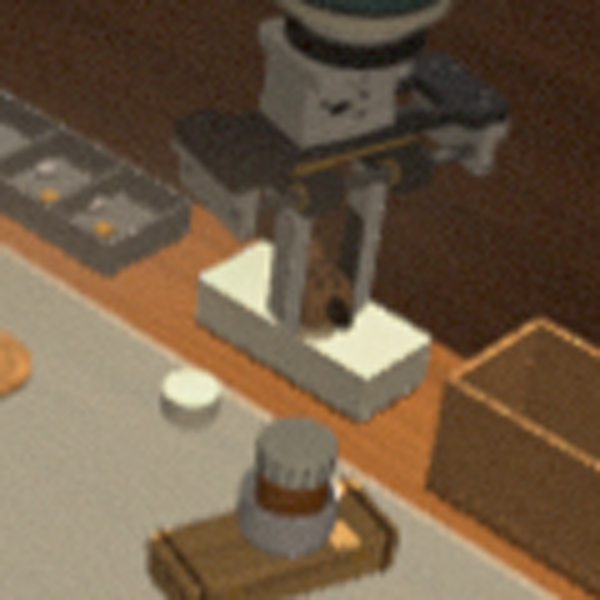

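The quail is held upright, with its tail at crop (340,315). The jar and bowl are undisturbed. Carrying it to the cork mat.

Emit:
drive_tool(plan=[{"tx": -0.06, "ty": -0.2, "tz": 0, "rx": 0, "ry": 0, "rz": 0, "fingers": 20}, {"tx": -0.096, "ty": -0.31, "tz": 0, "rx": 0, "ry": 0, "rz": 0, "fingers": 20}, {"tx": -0.096, "ty": -0.31, "tz": 0, "rx": 0, "ry": 0, "rz": 0, "fingers": 20}, {"tx": -0.096, "ty": -0.31, "tz": 0, "rx": 0, "ry": 0, "rz": 0, "fingers": 20}, {"tx": -0.096, "ty": -0.31, "tz": 0, "rx": 0, "ry": 0, "rz": 0, "fingers": 20}])

```text
time_s: 4.8
position: [0.6728, -0.0048, 0.3067]
eef_rot: [[0.957, -0.29, 0.0], [-0.29, -0.957, -0.004], [0.001, 0.004, -1.0]]
ft_force: [0.9, 0.3, -0.3]
gripper_width: 0.359
```

Emit:
drive_tool(plan=[{"tx": -0.096, "ty": -0.31, "tz": 0, "rx": 0, "ry": 0, "rz": 0, "fingers": 20}, {"tx": -0.096, "ty": -0.31, "tz": 0, "rx": 0, "ry": 0, "rz": 0, "fingers": 20}, {"tx": -0.096, "ty": -0.31, "tz": 0, "rx": 0, "ry": 0, "rz": 0, "fingers": 20}, {"tx": -0.06, "ty": -0.2, "tz": 0, "rx": 0, "ry": 0, "rz": 0, "fingers": 20}, {"tx": -0.03, "ty": -0.1, "tz": 0, "rx": 0, "ry": 0, "rz": 0, "fingers": 20}])

```text
time_s: 5.22
position: [0.6699, 0.136, 0.3035]
eef_rot: [[0.959, -0.285, -0.003], [-0.285, -0.959, -0.003], [-0.002, 0.003, -1.0]]
ft_force: [0.6, 0.0, -0.3]
gripper_width: 0.362
```

Run:
```python
from h import *
rows(.6705,.1395,.300,-16,step=30)
```

```text
pos [669.9 136.  303.5] yaw -16.56 tilt [ 0.19  0.11 -0.  ] grip 34.0 F [ 0.6  0.  -0.3] t 5.22 | d [ 0.6  3.5 -3.5] dyaw 0.56 rows 1
{tx:-0.005,ty:-0.035,tz:0.035,rz:-0.0049}
tilt fix rx ry [0.0017 0.001 ]
```

Run:
```python
from h import *
im=np.load("side0.npz")["im"];p=cam("side");h=cv2.cvtColor(im,cv2.COLOR_BGR2HSV);uu=np.indices(h.shape[:2])
def f(nm,m):
    m=cv2.morphologyEx(m.astype(np.uint8),cv2.MORPH_OPEN,np.ones((3,3)))
    c=max(cv2.findContours(m,0,1)[0],key=cv2.contourArea)[:,0,:].astype(float)
    W=(onplane(p,c[:,0],c[:,1],.012)[:,:2]*1000).astype(np.float32)
    r=cv2.minAreaRect(W);M=cv2.moments((W*100).astype(np.int32));print(nm,c.mean(0).round(),np.round(r[0],1),np.round(r[1],1),round(r[2],1),np.round([M['m10']/M['m00']/100,M['m01']/M['m00']/100],1))
H,S,V=h[...,0],h[...,1],h[...,2]
f("cork",(H<25)&(S>80)&(uu[0]>150)&(uu[0]<175)&(uu[1]>265)&(uu[1]<302))
f("green",(H>50)&(H<75)&(S>120)&(uu[0]>130)&(uu[0]<160)&(uu[1]>180)&(uu[1]<225))
f("blue",(H>98)&(H<125)&(S>80)&(uu[0]>260)&(uu[0]<320)&(uu[1]>350)&(uu[1]<420))
f("black",(V<60)&(uu[0]>240)&(uu[0]<295)&(uu[1]>255)&(uu[1]<345))
```

```text
cork [284. 162.] [667.1 133.5] [86.8 85.4] 48.8 [668.2 135.4]
green [201. 145.] [506.2 419.4] [84.6 81.3] 1.6 [506.  419.6]
blue [382. 288.] [ 500.8 -443.1] [83.4 82.5] 31.4 [ 500.6 -443.1]
black [300. 268.] [ 384.6 -251.1] [ 90.2 179.7] 76.5 [ 384.7 -250.5]
```

Emit:
drive_tool(plan=[{"tx": 0, "ty": -0.03, "tz": 0.2, "rx": 0.0015, "ry": 0.001, "rz": 0, "fingers": 20}, {"tx": 0, "ty": 0, "tz": 0.3, "rx": 0, "ry": 0, "rz": 0, "fingers": 20}, {"tx": 0, "ty": 0, "tz": 0.3, "rx": 0, "ry": 0, "rz": 0, "fingers": 20}, {"tx": 0, "ty": 0, "tz": 0.25, "rx": 0, "ry": 0, "rz": 0, "fingers": 20}, {"tx": 0, "ty": 0, "tz": 0.15, "rx": 0, "ry": 0, "rz": 0, "fingers": 20}])

```text
time_s: 5.63
position: [0.672, 0.1414, 0.1815]
eef_rot: [[0.96, -0.281, 0.006], [-0.281, -0.96, 0.002], [0.005, -0.003, -1.0]]
ft_force: [0.6, 0.3, -0.4]
gripper_width: 0.364
```

Run:
```python
from h import *
rows(.6705,.1395,.1155,-16,step=30)
```

```text
pos [672.  141.4 181.5] yaw -16.32 tilt [-0.18 -0.3   0.  ] grip 34.2 F [ 0.6  0.3 -0.4] t 5.63 | d [ -1.5  -1.9 -66. ] dyaw 0.32 rows 3
{tx:-0.003,ty:0.007,tz:0.220,rz:-0.0009}
{tx:-0.003,ty:0.007,tz:0.220,rz:-0.0009}
{tx:-0.003,ty:0.007,tz:0.220,rz:-0.0009}
tilt fix rx ry [-0.0016 -0.0026]
```

Emit:
drive_tool(plan=[{"tx": -0.015, "ty": 0.03, "tz": 0.2, "rx": -0.0015, "ry": -0.0025, "rz": 0, "fingers": 20}, {"tx": 0, "ty": 0, "tz": 0.2, "rx": 0, "ry": 0, "rz": 0, "fingers": 20}, {"tx": 0, "ty": 0, "tz": 0.1, "rx": 0, "ry": 0, "rz": 0, "fingers": 20}])

```text
time_s: 5.88
position: [0.6688, 0.1357, 0.1266]
eef_rot: [[0.959, -0.283, -0.003], [-0.283, -0.959, -0.002], [-0.002, 0.003, -1.0]]
ft_force: [-0.3, -0.0, -0.8]
gripper_width: 0.358
```

Run:
```python
from h import *
rows(.669,.1375,.1155,-16,step=30)
```

```text
pos [668.8 135.7 126.6] yaw -16.46 tilt [ 0.17  0.11 -0.  ] grip 33.6 F [-0.3 -0.  -0.8] t 5.88 | d [  0.2   1.8 -11.1] dyaw 0.46 rows 1
{tx:-0.003,ty:-0.018,tz:0.111,rz:-0.0041}
tilt fix rx ry [0.0015 0.001 ]
```

Emit:
drive_tool(plan=[{"tx": 0, "ty": -0.02, "tz": 0.05, "rx": 0.0015, "ry": 0.001, "rz": 0, "fingers": 20}, {"tx": 0, "ty": 0, "tz": 0.03, "rx": 0, "ry": 0, "rz": 0, "fingers": 20}, {"tx": 0, "ty": 0, "tz": 0, "rx": 0, "ry": 0, "rz": 0, "fingers": 20}])

```text
time_s: 6.13
position: [0.6689, 0.1358, 0.1162]
eef_rot: [[0.958, -0.285, -0.002], [-0.285, -0.958, -0.001], [-0.002, 0.002, -1.0]]
ft_force: [0.7, -0.0, -0.9]
gripper_width: 0.36
```

Run:
```python
from h import *
rows(.669,.1375,.1155,-16,step=30)
im,d=capture("side"); cv2.imwrite("pics/s4.png",cv2.resize(im[110:190,240:340],(750,600),interpolation=cv2.INTER_CUBIC))
```

```text
pos [668.9 135.8 116.2] yaw -16.57 tilt [ 0.11  0.11 -0.  ] grip 33.8 F [ 0.7 -0.  -0.9] t 6.13 | d [ 0.1  1.7 -0.7] dyaw 0.57 rows 1
{tx:-0.004,ty:-0.017,tz:0.007,rz:-0.0050}
tilt fix rx ry [0.001  0.0009]
```

View pics/s4.png

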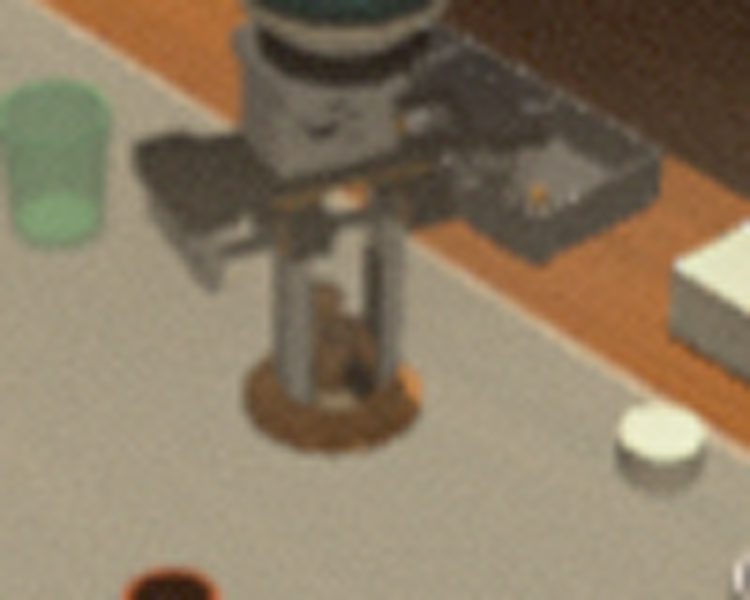

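The quail is over the middle of the cork mat (mat around crop (333,400)). I'll lower the last millimetre and release.

Emit:
drive_tool(plan=[{"tx": 0, "ty": -0.02, "tz": 0.012, "rx": 0.001, "ry": 0.001, "rz": 0, "fingers": 20}, {"tx": 0, "ty": 0, "tz": 0.005, "rx": 0, "ry": 0, "rz": 0, "fingers": 20}, {"tx": 0, "ty": 0, "tz": 0, "rx": 0, "ry": 0, "rz": 0, "fingers": 36}, {"tx": 0, "ty": 0, "tz": 0, "rx": 0, "ry": 0, "rz": 0, "fingers": 42}, {"tx": 0, "ty": 0, "tz": 0, "rx": 0, "ry": 0, "rz": 0, "fingers": 60}])

```text
time_s: 6.6
position: [0.6715, 0.1385, 0.1188]
eef_rot: [[0.959, -0.285, 0.006], [-0.285, -0.959, 0.002], [0.005, -0.004, -1.0]]
ft_force: [0.1, -0.5, 0.9]
gripper_width: 0.482
```

Emit:
drive_tool(plan=[{"tx": 0, "ty": 0, "tz": 0, "rx": 0, "ry": 0, "rz": 0, "fingers": 70}, {"tx": 0, "ty": 0, "tz": -0.1, "rx": 0, "ry": 0, "rz": 0, "fingers": 70}, {"tx": 0, "ty": 0, "tz": -0.25, "rx": 0, "ry": 0, "rz": 0, "fingers": 80}, {"tx": 0, "ty": 0, "tz": -0.35, "rx": 0, "ry": 0, "rz": 0, "fingers": 94}, {"tx": 0, "ty": 0, "tz": -0.35, "rx": 0, "ry": 0, "rz": 0, "fingers": 94}])

```text
time_s: 7.02
position: [0.6681, 0.1378, 0.222]
eef_rot: [[0.958, -0.285, -0.004], [-0.285, -0.958, -0.001], [-0.004, 0.002, -1.0]]
ft_force: [0.4, 0.5, 0.5]
gripper_width: 0.835
```

Run:
```python
from h import *
rows(.6775,-.1505,.300,-16,step=36)
im,d=capture("side"); cv2.imwrite("pics/s5.png",cv2.resize(im[110:190,240:340],(750,600),interpolation=cv2.INTER_CUBIC))
C=cloud(cam("side"),d); m=(np.hypot(C[...,0]-.669,C[...,1]-.1375)<.045)&(C[...,2]>.025)&(C[...,2]<.08);P=C[m]
print(len(P),P[:,2].max(),cv2.minAreaRect((P[:,:2]*1000).astype(np.float32)))
```

```text
pos [668.1 137.8 222. ] yaw -16.57 tilt [ 0.14  0.21 -0.  ] grip 78.5 F [0.4 0.5 0.5] t 7.02 | d [   9.4 -288.3   78. ] dyaw 0.57 rows 9
{tx:0.101,ty:0.304,tz:-0.087,rz:-0.0005}
{tx:0.101,ty:0.304,tz:-0.087,rz:-0.0005}
{tx:0.101,ty:0.304,tz:-0.087,rz:-0.0005}
{tx:0.100,ty:0.304,tz:-0.087,rz:-0.0005}
{tx:0.100,ty:0.304,tz:-0.087,rz:-0.0005}
{tx:0.100,ty:0.305,tz:-0.087,rz:-0.0005}
{tx:0.099,ty:0.305,tz:-0.087,rz:-0.0005}
{tx:0.099,ty:0.305,tz:-0.087,rz:-0.0005}
{tx:0.099,ty:0.305,tz:-0.087,rz:-0.0005}
tilt fix rx ry [0.0012 0.0018]
125 0.0641208843968174 ((666.7993774414062, 133.65660095214844), (56.77190399169922, 35.22068786621094), 48.619110107421875)
```

View pics/s5.png

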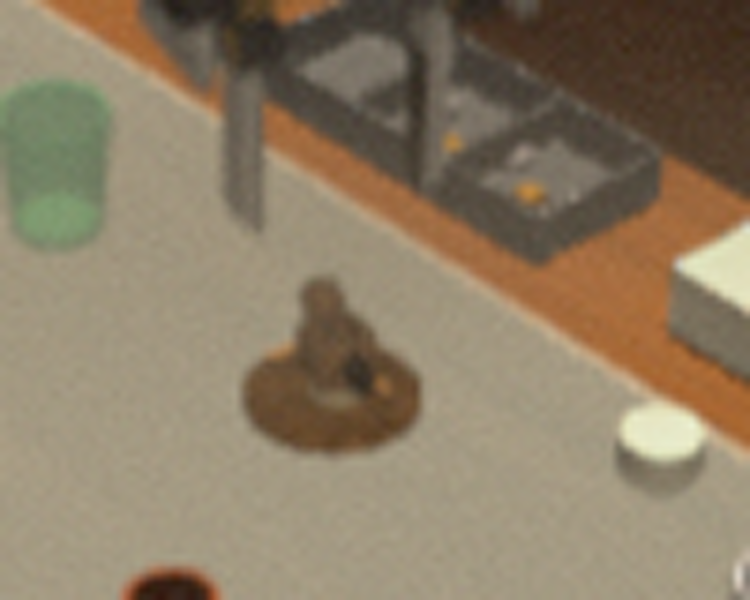

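The quail stands upright near the mat centre (foot at crop (333,395), mat centre (333,400)). Next is the jar.

Emit:
drive_tool(plan=[{"tx": 0.06, "ty": 0.2, "tz": -0.2, "rx": 0.001, "ry": 0.002, "rz": 0, "fingers": 94}, {"tx": 0.1, "ty": 0.31, "tz": -0.15, "rx": 0, "ry": 0, "rz": 0, "fingers": 94}, {"tx": 0.1, "ty": 0.31, "tz": 0, "rx": 0, "ry": 0, "rz": 0, "fingers": 94}, {"tx": 0.1, "ty": 0.31, "tz": 0, "rx": 0, "ry": 0, "rz": 0, "fingers": 94}, {"tx": 0.1, "ty": 0.31, "tz": 0, "rx": 0, "ry": 0, "rz": 0, "fingers": 94}], squeeze=25)

```text
time_s: 7.48
position: [0.675, -0.009, 0.2742]
eef_rot: [[0.962, -0.272, 0.018], [-0.272, -0.962, 0.007], [0.016, -0.012, -1.0]]
ft_force: [0.7, 0.1, -0.0]
gripper_width: 0.999
```

Emit:
drive_tool(plan=[{"tx": 0.1, "ty": 0.31, "tz": 0, "rx": 0, "ry": 0, "rz": 0, "fingers": 94}, {"tx": 0.1, "ty": 0.31, "tz": 0, "rx": 0, "ry": 0, "rz": 0, "fingers": 94}, {"tx": 0.1, "ty": 0.31, "tz": 0, "rx": 0, "ry": 0, "rz": 0, "fingers": 94}, {"tx": 0.06, "ty": 0.2, "tz": 0, "rx": 0, "ry": 0, "rz": 0, "fingers": 80}, {"tx": 0.03, "ty": 0.1, "tz": 0, "rx": 0, "ry": 0, "rz": 0, "fingers": 80}])

```text
time_s: 7.9
position: [0.6776, -0.1501, 0.2782]
eef_rot: [[0.961, -0.277, 0.023], [-0.277, -0.961, 0.006], [0.021, -0.012, -1.0]]
ft_force: [-0.4, 0.0, 0.3]
gripper_width: 0.892
```

Run:
```python
from h import *
from scipy.optimize import least_squares
rows(.6775,-.1505,.182,-16,step=30)
im,d=capture("side");C=cloud(cam("side"),d)
for a,b,R in((.097,.111,24),(.052,.071,31)):
    m=(np.hypot(C[...,0]-.675,C[...,1]+.15)<.045)&(C[...,2]>a)&(C[...,2]<b);P=C[m]*1000
    f=lambda q:np.hypot(P[:,0]-q[0],P[:,1]-q[1])-R
    r=least_squares(f,[676,-150],loss="soft_l1");print(r.x.round(1),np.abs(f(r.x)).mean(),len(P))
# cap top ellipse
m=(np.hypot(C[...,0]-.677,C[...,1]+.15)<.035)&(C[...,2]>.1105)&(C[...,2]<.120);P=C[m]*1000
print("top",P.mean(0).round(1),cv2.minEnclosingCircle(P[:,:2].astype(np.float32)),len(P))
im,d=capture("top"); cv2.imwrite("pics/t6.png",cv2.resize(im[80:230,180:380],(800,600),interpolation=cv2.INTER_CUBIC))
```

```text
pos [ 677.6 -150.1  278.2] yaw -16.11 tilt [-0.67 -1.18  0.  ] grip 83.9 F [-0.4  0.   0.3] t 7.9 | d [ -0.1  -0.4 -96.2] dyaw 0.11 rows 4
{tx:0.000,ty:0.001,tz:0.240,rz:-0.0002}
{tx:0.000,ty:0.001,tz:0.240,rz:-0.0002}
{tx:0.000,ty:0.001,tz:0.240,rz:-0.0002}
{tx:0.000,ty:0.001,tz:0.240,rz:-0.0002}
tilt fix rx ry [-0.0059 -0.0103]
[ 677.7 -150.8] 2.8530174342990513 77
[ 677.8 -149.6] 2.4311321318907284 118
top [ 674.5 -152.9  113.4] ((674.2687377929688, -152.98443603515625), 24.704618453979492) 117
```

View pics/t6.png

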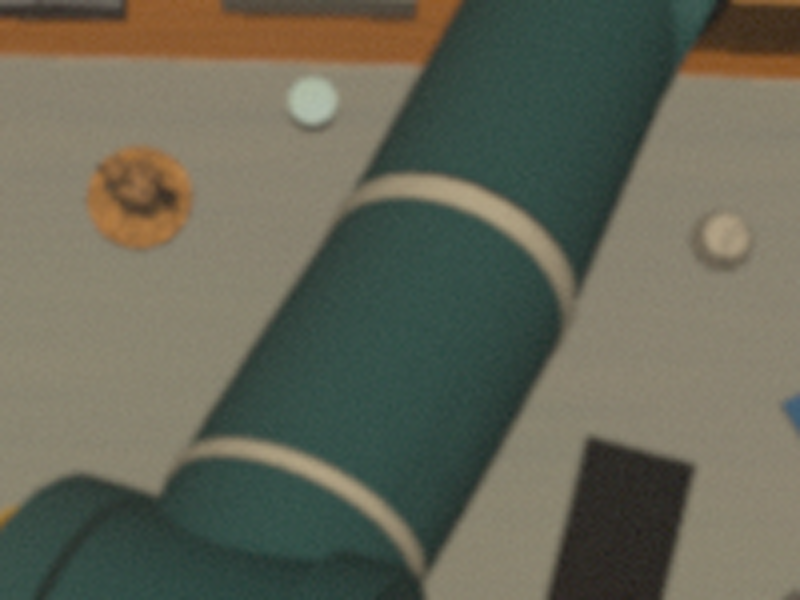

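Emit:
drive_tool(plan=[{"tx": -0.01, "ty": 0.005, "tz": 0.1, "rx": -0.006, "ry": -0.01, "rz": 0, "fingers": 80}, {"tx": 0, "ty": 0, "tz": 0.2, "rx": 0, "ry": 0, "rz": 0, "fingers": 80}, {"tx": 0, "ty": 0, "tz": 0.2, "rx": 0, "ry": 0, "rz": 0, "fingers": 80}, {"tx": 0, "ty": 0, "tz": 0.1, "rx": 0, "ry": 0, "rz": 0, "fingers": 80}])

```text
time_s: 8.33
position: [0.6785, -0.1431, 0.2175]
eef_rot: [[0.962, -0.272, 0.0], [-0.272, -0.962, 0.001], [0.0, -0.001, -1.0]]
ft_force: [0.4, 0.3, -0.1]
gripper_width: 0.851
```

Run:
```python
from h import *
rows(.6765,-.151,.182,-16,step=30)
```

```text
pos [ 678.5 -143.1  217.5] yaw -15.79 tilt [-0.06 -0.01  0.  ] grip 80.0 F [ 0.4  0.3 -0.1] t 8.33 | d [ -2.   -7.9 -35.5] dyaw -0.21 rows 2
{tx:0.001,ty:0.041,tz:0.177,rz:0.0009}
{tx:0.001,ty:0.041,tz:0.177,rz:0.0009}
tilt fix rx ry [-0.0005 -0.0001]
```

Emit:
drive_tool(plan=[{"tx": 0.002, "ty": 0.08, "tz": 0, "rx": 0, "ry": 0, "rz": 0, "fingers": 80}, {"tx": 0, "ty": 0, "tz": 0.16, "rx": 0, "ry": 0, "rz": 0, "fingers": 80}, {"tx": 0, "ty": 0, "tz": 0.1, "rx": 0, "ry": 0, "rz": 0, "fingers": 75}, {"tx": 0, "ty": 0, "tz": 0.03, "rx": 0, "ry": 0, "rz": 0, "fingers": 75}])

```text
time_s: 8.67
position: [0.6766, -0.147, 0.1858]
eef_rot: [[0.964, -0.266, -0.004], [-0.266, -0.964, 0.002], [-0.004, -0.001, -1.0]]
ft_force: [0.0, -0.8, -0.4]
gripper_width: 0.804
```

Run:
```python
from h import *
rows(.6765,-.151,.182,-16,step=30)
```

```text
pos [ 676.6 -147.   185.8] yaw -15.44 tilt [-0.04  0.25  0.  ] grip 75.6 F [ 0.  -0.8 -0.4] t 8.67 | d [-0.1 -4.  -3.8] dyaw -0.56 rows 1
{tx:0.010,ty:0.039,tz:0.038,rz:0.0049}
tilt fix rx ry [-0.0004  0.0022]
```

Emit:
drive_tool(plan=[{"tx": 0.01, "ty": 0.045, "tz": 0.035, "rx": 0, "ry": 0.002, "rz": 0.004, "fingers": 75}, {"tx": 0, "ty": 0, "tz": 0, "rx": 0, "ry": 0, "rz": 0, "fingers": 65}, {"tx": 0, "ty": 0, "tz": 0, "rx": 0, "ry": 0, "rz": 0, "fingers": 58}])

```text
time_s: 8.92
position: [0.6766, -0.1517, 0.1828]
eef_rot: [[0.962, -0.274, 0.0], [-0.274, -0.962, 0.001], [0.0, -0.001, -1.0]]
ft_force: [-0.6, -0.4, -0.4]
gripper_width: 0.694
```

Run:
```python
from h import *
rows(.6765,-.151,.182,-16,step=20)
im,d=capture("side"); cv2.imwrite("pics/s6.png",cv2.resize(im[120:220,300:400],(600,600),interpolation=cv2.INTER_CUBIC))
```

```text
pos [ 676.6 -151.7  182.8] yaw -15.9 tilt [-0.04 -0.    0.  ] grip 65.3 F [-0.6 -0.4 -0.4] t 8.92 | d [-0.1  0.7 -0.8] dyaw -0.1 rows 1
{tx:-0.003,ty:-0.006,tz:0.008,rz:0.0009}
tilt fix rx ry [-0.0003 -0.    ]
```

View pics/s6.png

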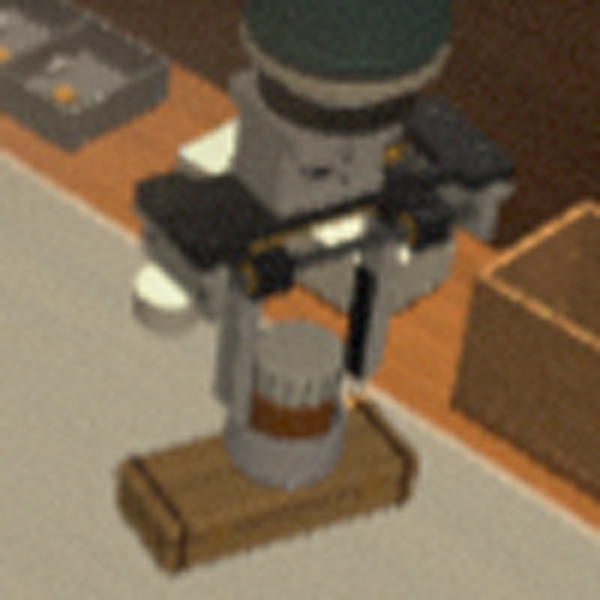

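The fingers straddle the cap at crop (298,360), clear of the bowl rim. Closing.

Emit:
drive_tool(plan=[{"tx": 0, "ty": 0, "tz": 0, "rx": 0, "ry": 0, "rz": 0, "fingers": 52}, {"tx": 0, "ty": 0, "tz": 0, "rx": 0, "ry": 0, "rz": 0, "fingers": 46}, {"tx": 0, "ty": 0, "tz": 0, "rx": 0, "ry": 0, "rz": 0, "fingers": 40}, {"tx": 0, "ty": 0, "tz": 0, "rx": 0, "ry": 0, "rz": 0, "fingers": 36}, {"tx": 0, "ty": 0, "tz": 0, "rx": 0, "ry": 0, "rz": 0, "fingers": 36}], squeeze=25)

```text
time_s: 9.38
position: [0.677, -0.1521, 0.1847]
eef_rot: [[0.962, -0.274, 0.002], [-0.274, -0.962, 0.0], [0.002, -0.001, -1.0]]
ft_force: [-0.2, -0.7, -1.6]
gripper_width: 0.504
```

Run:
```python
from h import *
rows(.6765,-.151,.182,-16,step=20)
```

```text
pos [ 677.  -152.1  184.7] yaw -15.92 tilt [-0.05 -0.12  0.  ] grip 47.4 F [-0.2 -0.7 -1.6] t 9.38 | d [-0.5  1.1 -2.7] dyaw -0.08 rows 1
{tx:-0.007,ty:-0.009,tz:0.027,rz:0.0007}
tilt fix rx ry [-0.0005 -0.001 ]
```

Emit:
drive_tool(plan=[{"tx": 0, "ty": 0, "tz": -0.05, "rx": 0, "ry": 0, "rz": 0, "fingers": 36}, {"tx": 0, "ty": 0, "tz": -0.15, "rx": 0, "ry": 0, "rz": 0, "fingers": 36}, {"tx": 0, "ty": 0, "tz": -0.25, "rx": 0, "ry": 0, "rz": 0, "fingers": 36}, {"tx": 0, "ty": 0, "tz": -0.25, "rx": 0, "ry": 0, "rz": 0, "fingers": 36}, {"tx": 0, "ty": 0, "tz": -0.2, "rx": 0, "ry": 0, "rz": 0, "fingers": 36}])

```text
time_s: 9.8
position: [0.6751, -0.1517, 0.2767]
eef_rot: [[0.962, -0.275, -0.005], [-0.275, -0.962, 0.001], [-0.005, 0.0, -1.0]]
ft_force: [0.9, 0.6, -1.9]
gripper_width: 0.501
```

Run:
```python
from h import *
rows(.501,-.4415,.300,-41,step=36)
im,d=capture("side"); cv2.imwrite("pics/s7.png",cv2.resize(im[100:220,290:410],(600,600),interpolation=cv2.INTER_CUBIC)); np.savez("s7.npz",im=im,d=d)
```

```text
pos [ 675.1 -151.7  276.7] yaw -15.94 tilt [ 0.03  0.3  -0.  ] grip 47.1 F [ 0.9  0.6 -1.9] t 9.8 | d [-174.1 -289.8   23.3] dyaw -25.06 rows 10
{tx:-0.088,ty:0.326,tz:-0.023,rz:0.0219}
{tx:-0.073,ty:0.330,tz:-0.023,rz:0.0219}
{tx:-0.059,ty:0.333,tz:-0.023,rz:0.0219}
{tx:-0.044,ty:0.335,tz:-0.023,rz:0.0219}
{tx:-0.030,ty:0.337,tz:-0.023,rz:0.0219}
{tx:-0.015,ty:0.338,tz:-0.023,rz:0.0219}
{tx:-0.000,ty:0.338,tz:-0.023,rz:0.0219}
{tx:0.015,ty:0.338,tz:-0.023,rz:0.0219}
{tx:0.029,ty:0.337,tz:-0.023,rz:0.0219}
{tx:0.044,ty:0.335,tz:-0.023,rz:0.0219}
tilt fix rx ry [0.0002 0.0026]
```

View pics/s7.png

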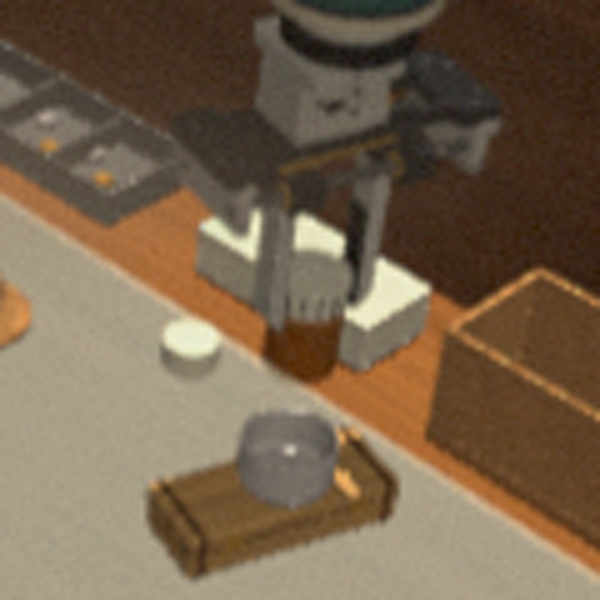

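The jar came out cleanly at crop (303,315), and the bowl stays on the case at (287,455). Carrying it to the tile.

Emit:
drive_tool(plan=[{"tx": -0.06, "ty": 0.22, "tz": -0.02, "rx": 0, "ry": 0.002, "rz": 0.015, "fingers": 36}, {"tx": -0.073, "ty": 0.33, "tz": -0.02, "rx": 0, "ry": 0, "rz": 0.022, "fingers": 36}, {"tx": -0.06, "ty": 0.333, "tz": -0.02, "rx": 0, "ry": 0, "rz": 0.022, "fingers": 36}, {"tx": -0.044, "ty": 0.335, "tz": -0.02, "rx": 0, "ry": 0, "rz": 0.022, "fingers": 36}, {"tx": -0.03, "ty": 0.337, "tz": -0.02, "rx": 0, "ry": 0, "rz": 0.022, "fingers": 36}])

```text
time_s: 10.27
position: [0.5984, -0.2854, 0.2982]
eef_rot: [[0.888, -0.46, 0.013], [-0.46, -0.888, 0.001], [0.011, -0.007, -1.0]]
ft_force: [0.8, 0.8, -1.3]
gripper_width: 0.507
```

Run:
```python
from h import *
rows(.501,-.4415,.290,-41,step=36)
```

```text
pos [ 598.4 -285.4  298.2] yaw -27.4 tilt [-0.4  -0.62  0.  ] grip 47.7 F [ 0.8  0.8 -1.3] t 10.27 | d [ -97.4 -156.1   -8.2] dyaw -13.6 rows 6
{tx:-0.024,ty:0.306,tz:0.014,rz:0.0198}
{tx:-0.012,ty:0.306,tz:0.014,rz:0.0198}
{tx:-0.000,ty:0.307,tz:0.014,rz:0.0198}
{tx:0.012,ty:0.306,tz:0.014,rz:0.0198}
{tx:0.024,ty:0.306,tz:0.014,rz:0.0198}
{tx:0.036,ty:0.304,tz:0.014,rz:0.0198}
tilt fix rx ry [-0.0035 -0.0055]
```

Emit:
drive_tool(plan=[{"tx": -0.024, "ty": 0.3, "tz": 0, "rx": -0.003, "ry": -0.005, "rz": 0.02, "fingers": 36}, {"tx": -0.012, "ty": 0.3, "tz": 0, "rx": 0, "ry": 0, "rz": 0.02, "fingers": 36}, {"tx": 0, "ty": 0.3, "tz": 0.01, "rx": 0, "ry": 0, "rz": 0.02, "fingers": 36}, {"tx": 0.01, "ty": 0.3, "tz": 0.01, "rx": 0, "ry": 0, "rz": 0.02, "fingers": 36}, {"tx": 0.02, "ty": 0.2, "tz": 0.01, "rx": 0, "ry": 0, "rz": 0.02, "fingers": 36}])

```text
time_s: 10.68
position: [0.5166, -0.4129, 0.3015]
eef_rot: [[0.769, -0.639, 0.006], [-0.639, -0.769, -0.002], [0.006, -0.002, -1.0]]
ft_force: [0.3, -1.0, -1.0]
gripper_width: 0.505
```

Emit:
drive_tool(plan=[{"tx": 0.02, "ty": 0.15, "tz": 0, "rx": 0, "ry": 0, "rz": 0.01, "fingers": 36}, {"tx": 0, "ty": 0.08, "tz": 0, "rx": 0, "ry": 0, "rz": 0, "fingers": 36}])

```text
time_s: 10.85
position: [0.5001, -0.4356, 0.3032]
eef_rot: [[0.752, -0.66, 0.006], [-0.66, -0.752, -0.003], [0.007, -0.002, -1.0]]
ft_force: [-0.5, -0.7, -0.7]
gripper_width: 0.507
```

Run:
```python
from h import *
rows(.501,-.4415,.1525,-41,step=36)
im,d=capture("top"); cv2.imwrite("pics/t7.png",cv2.resize(im[130:250,320:480],(800,600),interpolation=cv2.INTER_CUBIC))
```

```text
pos [ 500.1 -435.6  303.2] yaw -41.27 tilt [-0.11 -0.39  0.  ] grip 47.7 F [-0.5 -0.7 -0.7] t 10.85 | d [   0.9   -5.9 -150.7] dyaw 0.27 rows 5
{tx:0.009,ty:0.008,tz:0.301,rz:-0.0005}
{tx:0.009,ty:0.008,tz:0.301,rz:-0.0005}
{tx:0.009,ty:0.008,tz:0.301,rz:-0.0005}
{tx:0.009,ty:0.008,tz:0.301,rz:-0.0005}
{tx:0.009,ty:0.008,tz:0.301,rz:-0.0005}
tilt fix rx ry [-0.0009 -0.0034]
```

View pics/t7.png

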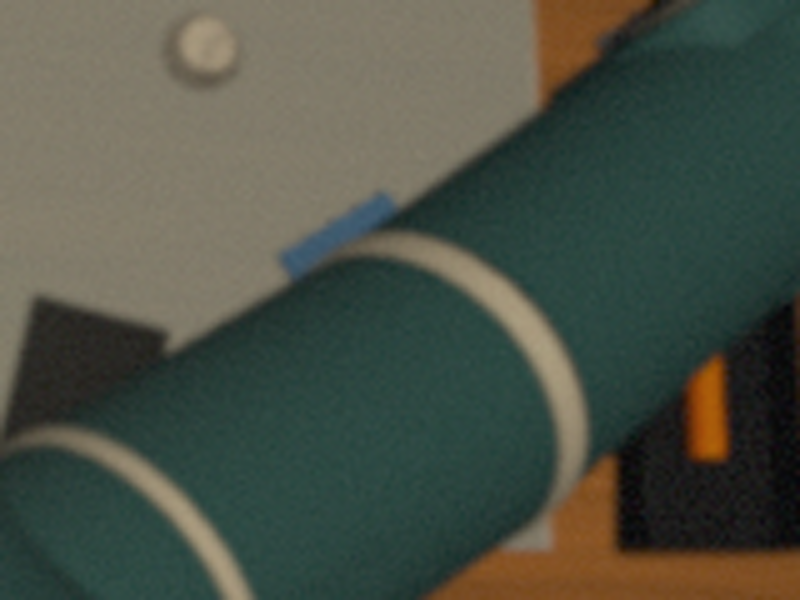

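The top view is blocked by the arm; only the tile's edge shows at (340,235). Descending on the measured coordinates.

Emit:
drive_tool(plan=[{"tx": 0.035, "ty": 0.03, "tz": 0.2, "rx": -0.001, "ry": -0.003, "rz": 0, "fingers": 36}, {"tx": 0, "ty": 0.01, "tz": 0.3, "rx": 0, "ry": 0, "rz": 0, "fingers": 36}, {"tx": 0, "ty": 0, "tz": 0.3, "rx": 0, "ry": 0, "rz": 0, "fingers": 36}, {"tx": 0, "ty": 0, "tz": 0.2, "rx": 0, "ry": 0, "rz": 0, "fingers": 36}, {"tx": 0, "ty": 0, "tz": 0.1, "rx": 0, "ry": 0, "rz": 0, "fingers": 36}])

```text
time_s: 11.32
position: [0.5044, -0.4392, 0.1942]
eef_rot: [[0.759, -0.651, 0.008], [-0.651, -0.759, -0.003], [0.008, -0.003, -1.0]]
ft_force: [0.2, 0.7, -1.3]
gripper_width: 0.506
```

Run:
```python
from h import *
rows(.501,-.4415,.1525,-41,step=20)
```

```text
pos [ 504.4 -439.2  194.2] yaw -40.64 tilt [-0.19 -0.47  0.  ] grip 47.6 F [ 0.2  0.7 -1.3] t 11.32 | d [ -3.4  -2.3 -41.7] dyaw -0.36 rows 3
{tx:-0.003,ty:0.013,tz:0.139,rz:0.0010}
{tx:-0.003,ty:0.013,tz:0.139,rz:0.0010}
{tx:-0.003,ty:0.013,tz:0.139,rz:0.0010}
tilt fix rx ry [-0.0017 -0.0041]
```

Emit:
drive_tool(plan=[{"tx": -0.01, "ty": 0.045, "tz": 0.1, "rx": -0.0015, "ry": -0.004, "rz": 0, "fingers": 36}, {"tx": 0, "ty": 0, "tz": 0.15, "rx": 0, "ry": 0, "rz": 0, "fingers": 36}, {"tx": 0, "ty": 0, "tz": 0.07, "rx": 0, "ry": 0, "rz": 0, "fingers": 36}, {"tx": 0, "ty": 0, "tz": 0.02, "rx": 0, "ry": 0, "rz": 0, "fingers": 36}])

```text
time_s: 11.65
position: [0.5028, -0.4397, 0.1575]
eef_rot: [[0.763, -0.647, -0.0], [-0.647, -0.763, 0.002], [-0.001, -0.001, -1.0]]
ft_force: [0.2, 0.9, -0.5]
gripper_width: 0.507
```

Run:
```python
from h import *
rows(.501,-.4415,.1525,-41,step=20)
im,d=capture("side"); cv2.imwrite("pics/s8.png",cv2.resize(im[210:330,320:440],(600,600),interpolation=cv2.INTER_CUBIC))
```

```text
pos [ 502.8 -439.7  157.5] yaw -40.3 tilt [-0.08  0.08  0.  ] grip 47.6 F [ 0.2  0.9 -0.5] t 11.65 | d [-1.8 -1.8 -5. ] dyaw -0.7 rows 1
{tx:-0.002,ty:0.025,tz:0.050,rz:0.0061}
tilt fix rx ry [-0.0007  0.0007]
```

View pics/s8.png

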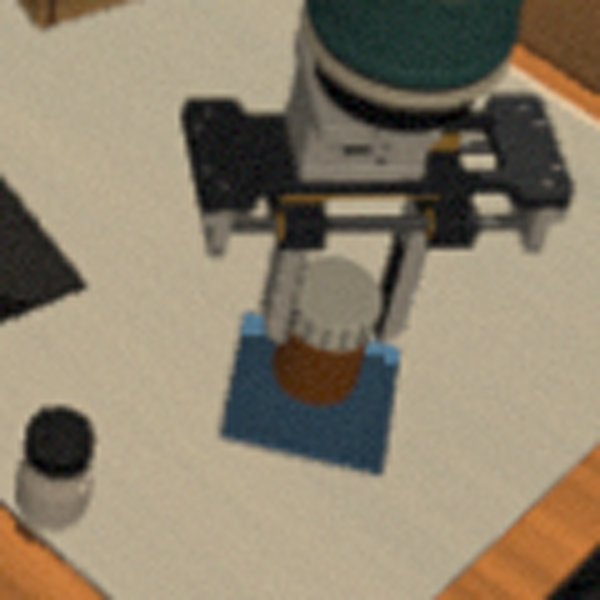

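Run:
```python
from h import *
im,d=capture("side");p=cam("side");h=cv2.cvtColor(im,cv2.COLOR_BGR2HSV);uu=np.indices(h.shape[:2])
H,S,V=h[...,0],h[...,1],h[...,2]
m=((H<18)&(S>110)&(uu[0]>274)&(uu[0]<300)&(uu[1]>365)&(uu[1]<400)).astype(np.uint8)
c=max(cv2.findContours(m,0,1)[0],key=cv2.contourArea)[:,0,:].astype(float)
print(c.min(0),c.max(0))
c=c[c[:,1]>284]
W=onplane(p,c[:,0],c[:,1],.017)[:,:2]*1000
from scipy.optimize import least_squares
f=lambda q:np.hypot(W[:,0]-q[0],W[:,1]-q[1])-22.5
r=least_squares(f,[505,-435]);print("jar base",r.x,np.abs(f(r.x)).mean())
b=((H>95)&(H<125)&(S>80)&(uu[0]>265)&(uu[0]<310)&(uu[1]>350)&(uu[1]<405)).astype(np.uint8)
c=np.vstack(cv2.findContours(b,0,1)[0])[:,0,:].astype(float)
W=onplane(p,c[:,0],c[:,1],.012)[:,:2]*1000; print("tile",cv2.minAreaRect(W.astype(np.float32)))
print(read_state()["position"])
```

```text
[375. 277.] [392. 290.]
jar base [ 510.55241609 -435.05011624] 0.990563069453198
tile ((501.011962890625, -443.39306640625), (82.40113830566406, 81.82304382324219), 31.898704528808594)
[ 0.50284226 -0.43982669  0.1582305 ]
```

Run:
```python
from h import *
im,d=capture("side");p=cam("side");C=cloud(p,d)
z=.1575-.1847+.114; print("exp cap top",z)
m=(np.hypot(C[...,0]-.503,C[...,1]+.44)<.03)&(abs(C[...,2]-z)<.006)
h=cv2.cvtColor(im,cv2.COLOR_BGR2HSV); 
P=C[m]*1000; print(P.mean(0).round(1),len(P),np.median(P,0).round(1))
v,u=np.nonzero(m); print(u.min(),u.max(),v.min(),v.max())
# cap top ellipse centre by picture: crop px (340,292)/5 +
c=onplane(p,np.array(320+340/5-.5),np.array(210+290/5-.5),z); print("cap centre by picture",(c*1000).round(1))
e=onplane(p,np.array([320+315/5-.5]),np.array([210+405/5-.5]),.017)[0]*1000
P0=np.array(p["pose"])[:2,3]*1000; w=e[:2]-P0; w/=np.linalg.norm(w); print("base",e.round(1),(e[:2]+22.5*w).round(1))
```

```text
exp cap top 0.0868
[ 503.4 -442.8   87.6] 244 [ 504.1 -442.7   87.8]
376 398 261 277
cap centre by picture [ 508.8 -439.6   86.8]
base [ 491.4 -451.7   17. ] [ 511.3 -441.2]
```

Emit:
drive_tool(plan=[{"tx": -0.02, "ty": 0.05, "tz": 0.02, "rx": 0, "ry": 0, "rz": 0, "fingers": 36}, {"tx": 0, "ty": 0, "tz": 0.03, "rx": 0, "ry": 0, "rz": 0, "fingers": 36}, {"tx": 0, "ty": 0, "tz": 0.01, "rx": 0, "ry": 0, "rz": 0, "fingers": 36}])

```text
time_s: 12.05
position: [0.4983, -0.4436, 0.1547]
eef_rot: [[0.762, -0.647, 0.003], [-0.647, -0.762, -0.001], [0.003, -0.002, -1.0]]
ft_force: [0.6, 0.2, -2.0]
gripper_width: 0.505
```

Run:
```python
from h import *
rows(.498,-.4425,.1525,-41,step=20)
```

```text
pos [ 498.3 -443.6  154.7] yaw -40.32 tilt [-0.09 -0.18  0.  ] grip 47.4 F [ 0.6  0.2 -2. ] t 12.05 | d [-0.3  1.1 -2.2] dyaw -0.68 rows 1
{tx:-0.009,ty:-0.007,tz:0.022,rz:0.0060}
tilt fix rx ry [-0.0008 -0.0016]
```

Emit:
drive_tool(plan=[{"tx": 0, "ty": 0, "tz": 0.02, "rx": 0, "ry": -0.001, "rz": 0, "fingers": 36}, {"tx": 0, "ty": 0, "tz": 0.02, "rx": 0, "ry": 0, "rz": 0, "fingers": 36}, {"tx": 0, "ty": 0, "tz": 0.01, "rx": 0, "ry": 0, "rz": 0, "fingers": 36}])

```text
time_s: 12.3
position: [0.4982, -0.4441, 0.1518]
eef_rot: [[0.762, -0.647, 0.003], [-0.647, -0.762, 0.001], [0.002, -0.003, -1.0]]
ft_force: [-7.6, 9.2, 23.4]
gripper_width: 0.507
```

Run:
```python
from h import *
rows(.498,-.4425,.1525,-41,step=20)
```

```text
pos [ 498.2 -444.1  151.8] yaw -40.34 tilt [-0.16 -0.11  0.  ] grip 47.7 F [-7.6  9.2 23.4] t 12.3 | d [-0.2  1.6  0.7] dyaw -0.66 rows 1
{tx:-0.012,ty:-0.012,tz:-0.007,rz:0.0057}
tilt fix rx ry [-0.0014 -0.001 ]
```

Contact at 23 N. I'll ease off slightly and release.

Emit:
drive_tool(plan=[{"tx": 0, "ty": 0, "tz": -0.007, "rx": 0, "ry": 0, "rz": 0, "fingers": 36}, {"tx": 0, "ty": 0, "tz": 0, "rx": 0, "ry": 0, "rz": 0, "fingers": 50}, {"tx": 0, "ty": 0, "tz": 0, "rx": 0, "ry": 0, "rz": 0, "fingers": 60}, {"tx": 0, "ty": 0, "tz": 0, "rx": 0, "ry": 0, "rz": 0, "fingers": 80}, {"tx": 0, "ty": 0, "tz": -0.05, "rx": 0, "ry": 0, "rz": 0, "fingers": 80}])

```text
time_s: 12.72
position: [0.4983, -0.4441, 0.1576]
eef_rot: [[0.762, -0.647, 0.004], [-0.647, -0.762, 0.001], [0.002, -0.003, -1.0]]
ft_force: [-0.5, 0.6, -0.1]
gripper_width: 0.714
```

Emit:
drive_tool(plan=[{"tx": 0, "ty": 0, "tz": -0.15, "rx": 0, "ry": 0, "rz": 0, "fingers": 80}, {"tx": 0, "ty": 0, "tz": -0.3, "rx": 0, "ry": 0, "rz": 0, "fingers": 94}, {"tx": 0, "ty": 0, "tz": -0.35, "rx": 0, "ry": 0, "rz": 0, "fingers": 94}, {"tx": 0, "ty": -0.25, "tz": -0.3, "rx": 0, "ry": 0, "rz": -0.02, "fingers": 94}, {"tx": 0, "ty": -0.35, "tz": -0.2, "rx": 0, "ry": 0, "rz": -0.02, "fingers": 94}])

```text
time_s: 13.13
position: [0.5298, -0.4019, 0.2936]
eef_rot: [[0.805, -0.593, -0.004], [-0.593, -0.805, 0.001], [-0.004, 0.001, -1.0]]
ft_force: [1.2, 0.3, -0.7]
gripper_width: 0.993
```

Run:
```python
from h import *
rows(.677,-.149,.300,-16,step=36)
```

```text
pos [ 529.8 -401.9  293.6] yaw -36.37 tilt [ 0.08  0.22 -0.  ] grip 93.4 F [ 1.2  0.3 -0.7] t 13.13 | d [147.2 252.9   6.4] dyaw 20.37 rows 9
{tx:-0.035,ty:-0.323,tz:-0.007,rz:-0.0197}
{tx:-0.022,ty:-0.324,tz:-0.007,rz:-0.0197}
{tx:-0.009,ty:-0.325,tz:-0.007,rz:-0.0197}
{tx:0.004,ty:-0.325,tz:-0.007,rz:-0.0197}
{tx:0.016,ty:-0.325,tz:-0.007,rz:-0.0197}
{tx:0.029,ty:-0.324,tz:-0.007,rz:-0.0197}
{tx:0.042,ty:-0.322,tz:-0.007,rz:-0.0197}
{tx:0.055,ty:-0.320,tz:-0.007,rz:-0.0197}
{tx:0.067,ty:-0.318,tz:-0.007,rz:-0.0197}
tilt fix rx ry [0.0007 0.0019]
```

Emit:
drive_tool(plan=[{"tx": -0.035, "ty": -0.32, "tz": 0, "rx": 0, "ry": 0.002, "rz": -0.02, "fingers": 94}, {"tx": -0.022, "ty": -0.324, "tz": 0, "rx": 0, "ry": 0, "rz": -0.02, "fingers": 94}, {"tx": -0.01, "ty": -0.325, "tz": 0, "rx": 0, "ry": 0, "rz": -0.02, "fingers": 94}, {"tx": 0, "ty": -0.325, "tz": 0, "rx": 0, "ry": 0, "rz": -0.02, "fingers": 94}, {"tx": 0.016, "ty": -0.25, "tz": 0, "rx": 0, "ry": 0, "rz": -0.02, "fingers": 94}])

```text
time_s: 13.55
position: [0.6111, -0.2637, 0.3079]
eef_rot: [[0.91, -0.415, 0.012], [-0.415, -0.91, -0.008], [0.015, 0.002, -1.0]]
ft_force: [0.4, 0.1, -0.5]
gripper_width: 0.999
```

Run:
```python
from h import *
A,d1=capture("top");B,d2=capture("side");np.savez("m9.npz",A=A,d1=d1,B=B,d2=d2)
cv2.imwrite("pics/m9.png",np.hstack([cv2.resize(A[140:220,350:430],(400,400),interpolation=cv2.INTER_CUBIC),cv2.resize(B[240:320,340:420],(400,400),interpolation=cv2.INTER_CUBIC)]))
for n,d in(("top",d1),("side",d2)):
    C=cloud(cam(n),d);m=(np.hypot(C[...,0]-.5,C[...,1]+.442)<.045)&(C[...,2]>.076)&(C[...,2]<.09);P=C[m]*1000
    print(n,P.mean(0).round(1),len(P),cv2.minEnclosingCircle(P[:,:2].astype(np.float32)))
rows(.677,-.149,.300,-16,step=36)
```

```text
top [ 500.1 -440.8   82.2] 211 ((500.34197998046875, -441.7488708496094), 25.726308822631836)
side [ 498.1 -445.3   81.4] 237 ((498.917236328125, -443.0941467285156), 25.38232421875)
pos [ 612.5 -261.5  307.5] yaw -24.26 tilt [ 0.06 -0.82  0.  ] grip 93.8 F [ 0.2  0.8 -1.5] t 13.65 | d [ 64.5 112.5  -7.5] dyaw 8.26 rows 4
{tx:0.031,ty:-0.323,tz:0.019,rz:-0.0180}
{tx:0.043,ty:-0.321,tz:0.019,rz:-0.0180}
{tx:0.055,ty:-0.320,tz:0.019,rz:-0.0180}
{tx:0.066,ty:-0.317,tz:0.019,rz:-0.0180}
tilt fix rx ry [ 0.0005 -0.0072]
```

View pics/m9.png

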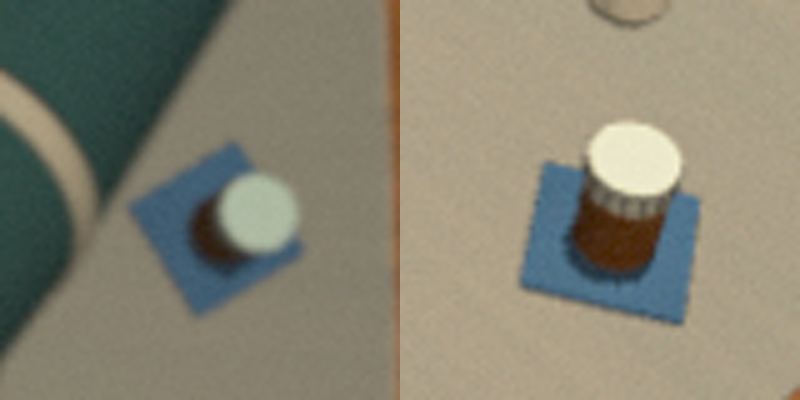

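The jar stands on the tile: the depth readings put it within about 3 mm of the tile centre in each view. In the crops its cap is at (258,212) top and (633,160) side. Next is the bowl.

Emit:
drive_tool(plan=[{"tx": 0.03, "ty": -0.32, "tz": 0, "rx": 0, "ry": -0.007, "rz": -0.018, "fingers": 94}, {"tx": 0.043, "ty": -0.32, "tz": 0, "rx": 0, "ry": 0, "rz": -0.018, "fingers": 94}, {"tx": 0.055, "ty": -0.25, "tz": 0, "rx": 0, "ry": 0, "rz": -0.018, "fingers": 94}, {"tx": 0.04, "ty": -0.15, "tz": 0.1, "rx": 0, "ry": 0, "rz": -0.018, "fingers": 94}, {"tx": 0, "ty": 0, "tz": 0.05, "rx": 0, "ry": 0, "rz": 0, "fingers": 94}], squeeze=25)

```text
time_s: 14.07
position: [0.6682, -0.1698, 0.2976]
eef_rot: [[0.962, -0.272, 0.004], [-0.272, -0.962, -0.004], [0.005, 0.003, -1.0]]
ft_force: [0.4, 0.3, -0.3]
gripper_width: 1.0
```

Run:
```python
from h import *
B,d2=capture("side")
C=cloud(cam("side"),d2)
for a,b in((.069,.079),(.071,.077)):
    m=(np.hypot(C[...,0]-.677,C[...,1]+.150)<.045)&(C[...,2]>a)&(C[...,2]<b);P=C[m]*1000
    print(P.mean(0).round(1),len(P),cv2.minEnclosingCircle(P[:,:2].astype(np.float32)),cv2.fitEllipse(P[:,:2].astype(np.float32)))
rows(.677,-.150,.142,-16,step=36)
```

```text
[ 676.2 -151.    72.3] 65 ((674.4624633789062, -149.808349609375), 33.075531005859375) ((675.1804809570312, -150.8287353515625), (58.563392639160156, 60.456180572509766), 20.494731903076172)
[ 673.9 -152.6   73.2] 46 ((673.7730712890625, -151.33522033691406), 31.741310119628906) ((674.536376953125, -151.05056762695312), (58.03548812866211, 60.284690856933594), 31.08493423461914)
pos [ 667.3 -171.4  297. ] yaw -15.96 tilt [ 0.21 -0.23  0.  ] grip 94.0 F [ 0.5 -1.2 -0.3] t 14.12 | d [   9.7   21.4 -155. ] dyaw -0.04 rows 5
{tx:0.007,ty:-0.046,tz:0.310,rz:0.0001}
{tx:0.007,ty:-0.046,tz:0.310,rz:0.0001}
{tx:0.007,ty:-0.046,tz:0.310,rz:0.0001}
{tx:0.007,ty:-0.046,tz:0.310,rz:0.0001}
{tx:0.007,ty:-0.046,tz:0.310,rz:0.0001}
tilt fix rx ry [ 0.0019 -0.002 ]
```

Emit:
drive_tool(plan=[{"tx": 0.035, "ty": -0.23, "tz": 0.1, "rx": 0.002, "ry": -0.002, "rz": 0, "fingers": 94}, {"tx": 0, "ty": 0, "tz": 0.3, "rx": 0, "ry": 0, "rz": 0, "fingers": 94}, {"tx": 0, "ty": 0, "tz": 0.3, "rx": 0, "ry": 0, "rz": 0, "fingers": 94}, {"tx": 0, "ty": 0, "tz": 0.2, "rx": 0, "ry": 0, "rz": 0, "fingers": 94}, {"tx": 0, "ty": 0, "tz": 0.1, "rx": 0, "ry": 0, "rz": 0, "fingers": 94}])

```text
time_s: 14.53
position: [0.6753, -0.1585, 0.1958]
eef_rot: [[0.959, -0.285, 0.003], [-0.285, -0.959, -0.005], [0.005, 0.004, -1.0]]
ft_force: [-0.2, -1.1, 0.3]
gripper_width: 1.001
```

Run:
```python
from h import *
rows(.6765,-.150,.142,-16,step=30)
```

```text
pos [ 675.3 -158.5  195.8] yaw -16.54 tilt [ 0.2  -0.26  0.  ] grip 94.1 F [-0.2 -1.1  0.3] t 14.53 | d [  1.2   8.5 -53.8] dyaw 0.54 rows 2
{tx:-0.006,ty:-0.043,tz:0.269,rz:-0.0024}
{tx:-0.006,ty:-0.043,tz:0.269,rz:-0.0024}
tilt fix rx ry [ 0.0018 -0.0023]
```

Emit:
drive_tool(plan=[{"tx": -0.01, "ty": -0.085, "tz": 0.1, "rx": 0.002, "ry": -0.002, "rz": -0.004, "fingers": 94}, {"tx": 0, "ty": 0, "tz": 0.2, "rx": 0, "ry": 0, "rz": 0, "fingers": 94}, {"tx": 0, "ty": 0, "tz": 0.1, "rx": 0, "ry": 0, "rz": 0, "fingers": 90}, {"tx": 0, "ty": 0, "tz": 0.05, "rx": 0, "ry": 0, "rz": 0, "fingers": 90}])

```text
time_s: 14.87
position: [0.6756, -0.1533, 0.1488]
eef_rot: [[0.96, -0.281, -0.001], [-0.281, -0.96, -0.001], [-0.0, 0.001, -1.0]]
ft_force: [-0.3, 0.4, 1.0]
gripper_width: 0.962
```

Run:
```python
from h import *
rows(.6765,-.150,.142,-16,step=30)
```

```text
pos [ 675.6 -153.3  148.8] yaw -16.33 tilt [ 0.05  0.02 -0.  ] grip 90.5 F [-0.3  0.4  1. ] t 14.87 | d [ 0.9  3.3 -6.8] dyaw 0.33 rows 1
{tx:-0.001,ty:-0.034,tz:0.068,rz:-0.0029}
tilt fix rx ry [0.0004 0.0001]
```

Emit:
drive_tool(plan=[{"tx": 0, "ty": -0.03, "tz": 0.05, "rx": 0, "ry": 0, "rz": -0.002, "fingers": 84}, {"tx": 0, "ty": 0, "tz": 0.01, "rx": 0, "ry": 0, "rz": 0, "fingers": 78}, {"tx": 0, "ty": 0, "tz": 0, "rx": 0, "ry": 0, "rz": 0, "fingers": 72}])

```text
time_s: 15.12
position: [0.6768, -0.1507, 0.1432]
eef_rot: [[0.961, -0.277, -0.0], [-0.277, -0.961, -0.001], [0.0, 0.001, -1.0]]
ft_force: [0.7, -0.2, -0.4]
gripper_width: 0.794
```

Run:
```python
from h import *
rows(.6765,-.150,.142,-16,step=20)
im,d=capture("side"); cv2.imwrite("pics/s10.png",cv2.resize(im[120:220,300:400],(600,600),interpolation=cv2.INTER_CUBIC))
```

```text
pos [ 676.8 -150.7  143.2] yaw -16.11 tilt [ 0.05 -0.01  0.  ] grip 74.6 F [ 0.7 -0.2 -0.4] t 15.12 | d [-0.3  0.7 -1.2] dyaw 0.11 rows 1
{tx:-0.004,ty:-0.006,tz:0.012,rz:-0.0009}
tilt fix rx ry [ 0.0005 -0.0001]
```

View pics/s10.png

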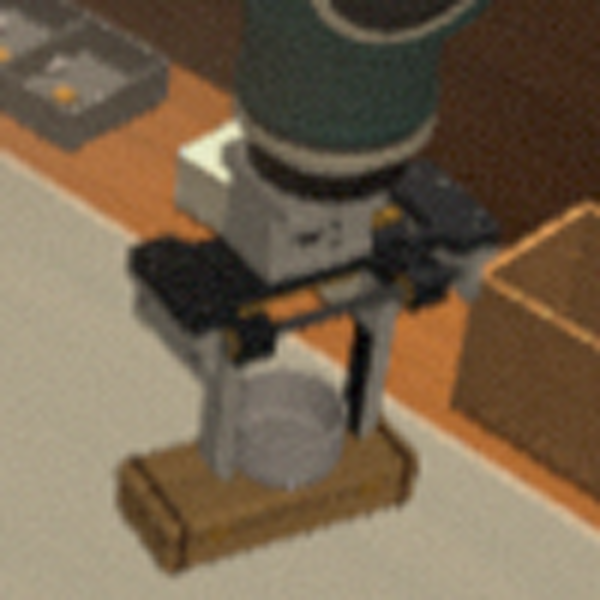

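The fingers straddle the bowl, which is at crop (290,430). Closing.

Emit:
drive_tool(plan=[{"tx": 0, "ty": 0, "tz": 0, "rx": 0, "ry": 0, "rz": 0, "fingers": 66}, {"tx": 0, "ty": 0, "tz": 0, "rx": 0, "ry": 0, "rz": 0, "fingers": 60}, {"tx": 0, "ty": 0, "tz": 0, "rx": 0, "ry": 0, "rz": 0, "fingers": 54}, {"tx": 0, "ty": 0, "tz": 0, "rx": 0, "ry": 0, "rz": 0, "fingers": 50}, {"tx": 0, "ty": 0, "tz": 0, "rx": 0, "ry": 0, "rz": 0, "fingers": 50}], squeeze=25)

```text
time_s: 15.58
position: [0.6778, -0.1507, 0.1459]
eef_rot: [[0.961, -0.277, 0.003], [-0.277, -0.961, -0.001], [0.004, 0.0, -1.0]]
ft_force: [-0.5, -0.4, -0.7]
gripper_width: 0.652
```

Run:
```python
from h import *
rows(.6765,-.150,.142,-16,step=20)
```

```text
pos [ 677.8 -150.7  145.9] yaw -16.09 tilt [ 0.01 -0.21  0.  ] grip 61.3 F [-0.5 -0.4 -0.7] t 15.58 | d [-1.3  0.7 -3.9] dyaw 0.09 rows 1
{tx:-0.014,ty:-0.003,tz:0.039,rz:-0.0007}
tilt fix rx ry [ 0.0001 -0.0018]
```

Emit:
drive_tool(plan=[{"tx": 0, "ty": 0, "tz": -0.05, "rx": 0, "ry": 0, "rz": 0, "fingers": 50}, {"tx": 0, "ty": 0, "tz": -0.15, "rx": 0, "ry": 0, "rz": 0, "fingers": 50}, {"tx": 0, "ty": 0, "tz": -0.3, "rx": 0, "ry": 0, "rz": 0, "fingers": 50}, {"tx": 0, "ty": 0, "tz": -0.3, "rx": 0, "ry": 0, "rz": 0, "fingers": 50}, {"tx": 0, "ty": 0, "tz": -0.3, "rx": 0, "ry": 0, "rz": 0, "fingers": 50}])

```text
time_s: 16.0
position: [0.675, -0.1501, 0.2567]
eef_rot: [[0.961, -0.278, -0.007], [-0.278, -0.961, -0.0], [-0.006, 0.002, -1.0]]
ft_force: [0.9, 0.3, -1.1]
gripper_width: 0.651
```

Run:
```python
from h import *
rows(.508,.422,.270,10,step=36)
im,d=capture("side"); cv2.imwrite("pics/s11.png",cv2.resize(im[100:220,290:410],(600,600),interpolation=cv2.INTER_CUBIC))
```

```text
pos [ 675.  -150.1  256.7] yaw -16.13 tilt [ 0.12  0.36 -0.  ] grip 61.2 F [ 0.9  0.3 -1.1] t 16.0 | d [-167.   572.1   13.3] dyaw 26.13 rows 17
{tx:-0.188,ty:-0.296,tz:-0.008,rz:-0.0134}
{tx:-0.180,ty:-0.301,tz:-0.008,rz:-0.0134}
{tx:-0.172,ty:-0.306,tz:-0.008,rz:-0.0134}
{tx:-0.163,ty:-0.310,tz:-0.008,rz:-0.0134}
{tx:-0.155,ty:-0.314,tz:-0.008,rz:-0.0134}
{tx:-0.147,ty:-0.318,tz:-0.008,rz:-0.0134}
{tx:-0.138,ty:-0.322,tz:-0.008,rz:-0.0134}
{tx:-0.129,ty:-0.326,tz:-0.008,rz:-0.0134}
{tx:-0.121,ty:-0.329,tz:-0.008,rz:-0.0134}
{tx:-0.112,ty:-0.332,tz:-0.008,rz:-0.0134}
{tx:-0.103,ty:-0.335,tz:-0.008,rz:-0.0134}
{tx:-0.094,ty:-0.338,tz:-0.008,rz:-0.0134}
{tx:-0.085,ty:-0.340,tz:-0.008,rz:-0.0134}
{tx:-0.075,ty:-0.342,tz:-0.008,rz:-0.0134}
{tx:-0.066,ty:-0.344,tz:-0.008,rz:-0.0134}
{tx:-0.057,ty:-0.346,tz:-0.008,rz:-0.0134}
{tx:-0.048,ty:-0.347,tz:-0.008,rz:-0.0134}
tilt fix rx ry [0.0011 0.0032]
```

View pics/s11.png

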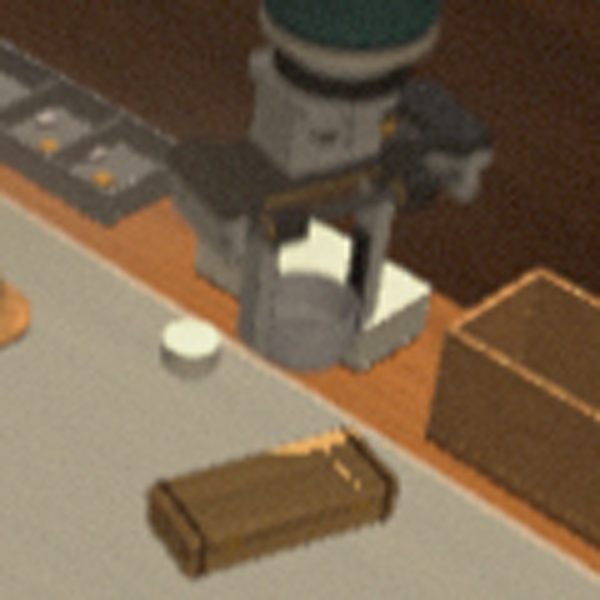

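The bowl is held level at crop (305,320) and the case is clear. Carrying the bowl to the green mat.

Emit:
drive_tool(plan=[{"tx": -0.12, "ty": -0.19, "tz": -0.03, "rx": 0.001, "ry": 0.003, "rz": -0.012, "fingers": 50}, {"tx": -0.18, "ty": -0.3, "tz": -0.03, "rx": 0, "ry": 0, "rz": -0.013, "fingers": 50}, {"tx": -0.172, "ty": -0.306, "tz": -0.03, "rx": 0, "ry": 0, "rz": -0.013, "fingers": 50}, {"tx": -0.163, "ty": -0.31, "tz": -0.02, "rx": 0, "ry": 0, "rz": -0.013, "fingers": 50}, {"tx": -0.155, "ty": -0.314, "tz": -0.02, "rx": 0, "ry": 0, "rz": -0.013, "fingers": 50}])

```text
time_s: 16.47
position: [0.6316, 0.0, 0.2862]
eef_rot: [[0.987, -0.162, 0.019], [-0.162, -0.987, -0.006], [0.02, 0.003, -1.0]]
ft_force: [0.9, -0.3, -0.1]
gripper_width: 0.657
```

Emit:
drive_tool(plan=[{"tx": -0.147, "ty": -0.318, "tz": -0.01, "rx": 0, "ry": 0, "rz": -0.013, "fingers": 50}, {"tx": -0.138, "ty": -0.322, "tz": -0.01, "rx": 0, "ry": 0, "rz": -0.013, "fingers": 50}, {"tx": -0.13, "ty": -0.326, "tz": -0.01, "rx": 0, "ry": 0, "rz": -0.013, "fingers": 50}, {"tx": -0.12, "ty": -0.33, "tz": -0.01, "rx": 0, "ry": 0, "rz": -0.013, "fingers": 50}, {"tx": -0.112, "ty": -0.332, "tz": -0.01, "rx": 0, "ry": 0, "rz": -0.013, "fingers": 50}])

```text
time_s: 16.88
position: [0.5815, 0.1757, 0.2965]
eef_rot: [[0.999, -0.028, 0.026], [-0.028, -1.0, -0.004], [0.026, 0.003, -1.0]]
ft_force: [1.6, 0.7, 0.3]
gripper_width: 0.655
```

Run:
```python
from h import *
rows(.508,.422,.270,10,step=33)
```

```text
pos [581.5 175.7 296.5] yaw -1.63 tilt [ 0.17 -1.47  0.  ] grip 61.6 F [1.6 0.7 0.3] t 16.88 | d [-73.5 246.3 -26.5] dyaw 11.63 rows 8
{tx:-0.101,ty:-0.305,tz:0.033,rz:-0.0127}
{tx:-0.093,ty:-0.308,tz:0.033,rz:-0.0127}
{tx:-0.085,ty:-0.310,tz:0.033,rz:-0.0127}
{tx:-0.077,ty:-0.312,tz:0.033,rz:-0.0127}
{tx:-0.069,ty:-0.314,tz:0.033,rz:-0.0127}
{tx:-0.061,ty:-0.315,tz:0.033,rz:-0.0127}
{tx:-0.053,ty:-0.317,tz:0.033,rz:-0.0127}
{tx:-0.045,ty:-0.318,tz:0.033,rz:-0.0127}
tilt fix rx ry [ 0.0015 -0.0128]
```

Emit:
drive_tool(plan=[{"tx": -0.1, "ty": -0.305, "tz": 0.03, "rx": 0.001, "ry": -0.007, "rz": -0.013, "fingers": 50}, {"tx": -0.093, "ty": -0.308, "tz": 0.03, "rx": 0, "ry": -0.006, "rz": -0.013, "fingers": 50}, {"tx": -0.085, "ty": -0.31, "tz": 0.03, "rx": 0, "ry": 0, "rz": -0.013, "fingers": 50}, {"tx": -0.077, "ty": -0.312, "tz": 0.03, "rx": 0, "ry": 0, "rz": -0.013, "fingers": 50}, {"tx": -0.069, "ty": -0.314, "tz": 0.03, "rx": 0, "ry": 0, "rz": -0.013, "fingers": 50}])

```text
time_s: 17.3
position: [0.532, 0.3372, 0.2882]
eef_rot: [[0.994, 0.108, 0.005], [0.108, -0.994, 0.003], [0.005, -0.002, -1.0]]
ft_force: [0.6, 0.5, -0.7]
gripper_width: 0.655
```

Emit:
drive_tool(plan=[{"tx": -0.06, "ty": -0.315, "tz": 0.03, "rx": 0, "ry": 0, "rz": -0.013, "fingers": 50}, {"tx": -0.053, "ty": -0.25, "tz": 0.03, "rx": 0, "ry": 0, "rz": -0.01, "fingers": 50}, {"tx": -0.04, "ty": -0.15, "tz": 0.03, "rx": 0, "ry": 0, "rz": 0, "fingers": 50}, {"tx": 0, "ty": 0, "tz": 0, "rx": 0, "ry": 0, "rz": 0, "fingers": 50}])

```text
time_s: 17.63
position: [0.5029, 0.4159, 0.2823]
eef_rot: [[0.987, 0.164, 0.006], [0.163, -0.987, 0.006], [0.007, -0.005, -1.0]]
ft_force: [-0.4, -0.3, -0.4]
gripper_width: 0.655
```

Run:
```python
from h import *
rows(.508,.422,.118,10,step=33)
```

```text
pos [502.9 415.9 282.3] yaw 9.41 tilt [-0.31 -0.42  0.  ] grip 61.5 F [-0.4 -0.3 -0.4] t 17.63 | d [   5.1    6.1 -164.3] dyaw 0.59 rows 5
{tx:0.012,ty:-0.010,tz:0.329,rz:-0.0010}
{tx:0.012,ty:-0.010,tz:0.329,rz:-0.0010}
{tx:0.012,ty:-0.010,tz:0.329,rz:-0.0010}
{tx:0.012,ty:-0.010,tz:0.329,rz:-0.0010}
{tx:0.012,ty:-0.010,tz:0.329,rz:-0.0010}
tilt fix rx ry [-0.0027 -0.0036]
```

Emit:
drive_tool(plan=[{"tx": 0.06, "ty": -0.05, "tz": 0.15, "rx": -0.003, "ry": -0.003, "rz": 0, "fingers": 50}, {"tx": 0, "ty": 0, "tz": 0.3, "rx": 0, "ry": 0, "rz": 0, "fingers": 50}, {"tx": 0, "ty": 0, "tz": 0.35, "rx": 0, "ry": 0, "rz": 0, "fingers": 50}, {"tx": 0, "ty": 0, "tz": 0.3, "rx": 0, "ry": 0, "rz": 0, "fingers": 50}, {"tx": 0, "ty": 0, "tz": 0.15, "rx": 0, "ry": 0, "rz": 0, "fingers": 50}])

```text
time_s: 18.05
position: [0.5131, 0.4201, 0.1617]
eef_rot: [[0.987, 0.157, 0.012], [0.157, -0.988, 0.005], [0.012, -0.004, -1.0]]
ft_force: [0.1, 0.4, -0.0]
gripper_width: 0.652
```

Run:
```python
from h import *
rows(.508,.422,.118,10,step=33)
```

```text
pos [513.1 420.1 161.7] yaw 9.04 tilt [-0.2  -0.71  0.  ] grip 61.3 F [ 0.1  0.4 -0. ] t 18.05 | d [ -5.1   1.9 -43.7] dyaw 0.96 rows 2
{tx:-0.024,ty:-0.014,tz:0.219,rz:-0.0042}
{tx:-0.023,ty:-0.014,tz:0.219,rz:-0.0042}
tilt fix rx ry [-0.0018 -0.0062]
```

Emit:
drive_tool(plan=[{"tx": -0.047, "ty": -0.025, "tz": 0.1, "rx": -0.0015, "ry": -0.006, "rz": 0, "fingers": 50}, {"tx": 0, "ty": 0, "tz": 0.15, "rx": 0, "ry": 0, "rz": 0, "fingers": 50}, {"tx": 0, "ty": 0, "tz": 0.08, "rx": 0, "ry": 0, "rz": 0, "fingers": 50}, {"tx": 0, "ty": 0, "tz": 0.03, "rx": 0, "ry": 0, "rz": 0, "fingers": 50}])

```text
time_s: 18.38
position: [0.5094, 0.4176, 0.1237]
eef_rot: [[0.989, 0.15, -0.002], [0.15, -0.989, -0.004], [-0.002, 0.003, -1.0]]
ft_force: [-0.1, 0.2, -0.9]
gripper_width: 0.652
```

Run:
```python
from h import *
rows(.508,.422,.118,10,step=33)
im,d=capture("side"); cv2.imwrite("pics/s12.png",cv2.resize(im[90:190,150:250],(600,600),interpolation=cv2.INTER_CUBIC))
```

```text
pos [509.4 417.6 123.7] yaw 8.65 tilt [ 0.19  0.13 -0.  ] grip 61.3 F [-0.1  0.2 -0.9] t 18.38 | d [-1.4  4.4 -5.7] dyaw 1.35 rows 1
{tx:-0.007,ty:-0.045,tz:0.057,rz:-0.0118}
tilt fix rx ry [0.0016 0.0011]
```

View pics/s12.png

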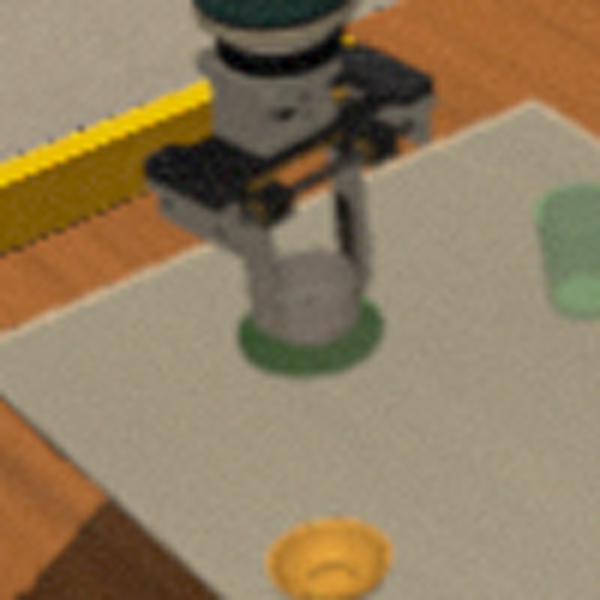

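The bowl hangs just over the green mat, with the bowl at crop x≈307 and the mat centre at (311,332). Final lowering.

Emit:
drive_tool(plan=[{"tx": -0.005, "ty": -0.04, "tz": 0.03, "rx": 0.0015, "ry": 0.001, "rz": 0, "fingers": 50}, {"tx": 0, "ty": 0, "tz": 0.03, "rx": 0, "ry": 0, "rz": 0, "fingers": 50}])

```text
time_s: 18.6
position: [0.5092, 0.4218, 0.1195]
eef_rot: [[0.989, 0.149, 0.002], [0.149, -0.989, 0.001], [0.002, -0.001, -1.0]]
ft_force: [0.2, 0.4, -0.7]
gripper_width: 0.651
```

Run:
```python
from h import *
rows(.508,.422,.118,10,step=33)
```

```text
pos [509.2 421.8 119.5] yaw 8.59 tilt [-0.06 -0.11  0.  ] grip 61.2 F [ 0.2  0.4 -0.7] t 18.6 | d [-1.2  0.2 -1.5] dyaw 1.41 rows 1
{tx:-0.012,ty:-0.003,tz:0.015,rz:-0.0123}
tilt fix rx ry [-0.0006 -0.001 ]
```

Emit:
drive_tool(plan=[{"tx": -0.008, "ty": 0, "tz": 0.02, "rx": 0, "ry": 0, "rz": 0, "fingers": 50}, {"tx": 0, "ty": 0, "tz": 0.01, "rx": 0, "ry": 0, "rz": 0, "fingers": 50}])

```text
time_s: 18.77
position: [0.5087, 0.4223, 0.1174]
eef_rot: [[0.989, 0.15, 0.003], [0.15, -0.989, 0.003], [0.003, -0.002, -1.0]]
ft_force: [1.0, -0.3, -1.2]
gripper_width: 0.653
```

Run:
```python
from h import *
rows(.508,.422,.118,10,step=33)
```

```text
pos [508.7 422.3 117.4] yaw 8.6 tilt [-0.13 -0.19  0.  ] grip 61.4 F [ 1.  -0.3 -1.2] t 18.77 | d [-0.7 -0.3  0.6] dyaw 1.4 rows 1
{tx:-0.007,ty:0.001,tz:-0.006,rz:-0.0122}
tilt fix rx ry [-0.0011 -0.0017]
```

Emit:
drive_tool(plan=[{"tx": 0, "ty": 0, "tz": 0.015, "rx": -0.001, "ry": -0.0015, "rz": 0, "fingers": 50}, {"tx": 0, "ty": 0, "tz": 0.007, "rx": 0, "ry": 0, "rz": 0, "fingers": 50}])

```text
time_s: 18.93
position: [0.5089, 0.4225, 0.1168]
eef_rot: [[0.989, 0.15, 0.001], [0.15, -0.989, 0.001], [0.001, -0.001, -1.0]]
ft_force: [-5.8, -4.7, 10.7]
gripper_width: 0.654
```

In contact. Releasing and rising.

Emit:
drive_tool(plan=[{"tx": 0, "ty": 0, "tz": 0, "rx": 0, "ry": 0, "rz": 0, "fingers": 50}, {"tx": 0, "ty": 0, "tz": 0, "rx": 0, "ry": 0, "rz": 0, "fingers": 64}, {"tx": 0, "ty": 0, "tz": 0, "rx": 0, "ry": 0, "rz": 0, "fingers": 74}, {"tx": 0, "ty": 0, "tz": 0, "rx": 0, "ry": 0, "rz": 0, "fingers": 90}, {"tx": 0, "ty": 0, "tz": -0.05, "rx": 0, "ry": 0, "rz": 0, "fingers": 94}])

```text
time_s: 19.35
position: [0.509, 0.4226, 0.1222]
eef_rot: [[0.989, 0.15, 0.001], [0.15, -0.989, 0.001], [0.001, -0.001, -1.0]]
ft_force: [-0.9, -1.4, 0.1]
gripper_width: 0.855
```

Emit:
drive_tool(plan=[{"tx": 0, "ty": 0, "tz": -0.15, "rx": 0, "ry": 0, "rz": 0, "fingers": 94}, {"tx": 0, "ty": 0, "tz": -0.3, "rx": 0, "ry": 0, "rz": 0, "fingers": 94}, {"tx": 0, "ty": 0, "tz": -0.35, "rx": 0, "ry": 0, "rz": 0, "fingers": 94}, {"tx": 0.05, "ty": 0.25, "tz": -0.35, "rx": 0, "ry": 0, "rz": 0.02, "fingers": 94}, {"tx": 0.08, "ty": 0.35, "tz": -0.2, "rx": 0, "ry": 0, "rz": 0.02, "fingers": 94}])

```text
time_s: 19.77
position: [0.525, 0.3703, 0.2603]
eef_rot: [[0.997, 0.078, -0.005], [0.078, -0.997, -0.001], [-0.005, 0.001, -1.0]]
ft_force: [0.9, 0.4, 0.5]
gripper_width: 1.002
```

Run:
```python
from h import *
A,d1=capture("top");B,d2=capture("side")
cv2.imwrite("pics/m13.png",np.hstack([cv2.resize(A[80:240,80:340],(520,320),interpolation=cv2.INTER_CUBIC),cv2.resize(B[110:190,150:220],(280,320),interpolation=cv2.INTER_CUBIC)]))
for n,d in(("top",d1),("side",d2)):
    C=cloud(cam(n),d);m=(np.hypot(C[...,0]-.508,C[...,1]-.422)<.045)&(C[...,2]>.040)&(C[...,2]<.052);P=C[m]*1000
    print(n,P.mean(0).round(1),len(P),cv2.minEnclosingCircle(P[:,:2].astype(np.float32)),cv2.fitEllipse(P[:,:2].astype(np.float32)))
im=B;h=cv2.cvtColor(A,cv2.COLOR_BGR2HSV)
rows(.677,-.149,.300,73,step=36)
```

```text
top [518.5 401.9  45.3] 24 ((519.3543090820312, 413.03228759765625), 27.244258880615234) ((500.0462951660156, 434.2418212890625), (70.71896362304688, 85.00740814208984), 44.48300552368164)
side [506.1 419.6  43.1] 44 ((505.8382263183594, 421.49163818359375), 33.375431060791016) ((506.35198974609375, 420.4627380371094), (54.47700881958008, 60.01865768432617), 150.429931640625)
pos [528.9 364.  261.9] yaw 3.93 tilt [ 0.08  0.06 -0.  ] grip 94.2 F [ 0.3 -0.6  0.2] t 19.87 | d [ 148.1 -513.    38.1] dyaw 69.07 rows 15
{tx:0.075,ty:0.348,tz:-0.025,rz:-0.0402}
{tx:0.047,ty:0.353,tz:-0.025,rz:-0.0402}
{tx:0.018,ty:0.355,tz:-0.025,rz:-0.0402}
{tx:-0.010,ty:0.356,tz:-0.025,rz:-0.0402}
{tx:-0.039,ty:0.354,tz:-0.025,rz:-0.0402}
{tx:-0.067,ty:0.350,tz:-0.025,rz:-0.0402}
{tx:-0.095,ty:0.343,tz:-0.025,rz:-0.0402}
{tx:-0.122,ty:0.334,tz:-0.025,rz:-0.0402}
{tx:-0.149,ty:0.323,tz:-0.025,rz:-0.0402}
{tx:-0.174,ty:0.310,tz:-0.025,rz:-0.0402}
{tx:-0.198,ty:0.296,tz:-0.025,rz:-0.0402}
{tx:-0.222,ty:0.279,tz:-0.025,rz:-0.0402}
{tx:-0.243,ty:0.260,tz:-0.025,rz:-0.0402}
{tx:-0.263,ty:0.240,tz:-0.025,rz:-0.0402}
{tx:-0.282,ty:0.218,tz:-0.025,rz:-0.0402}
tilt fix rx ry [0.0007 0.0005]
```

View pics/m13.png

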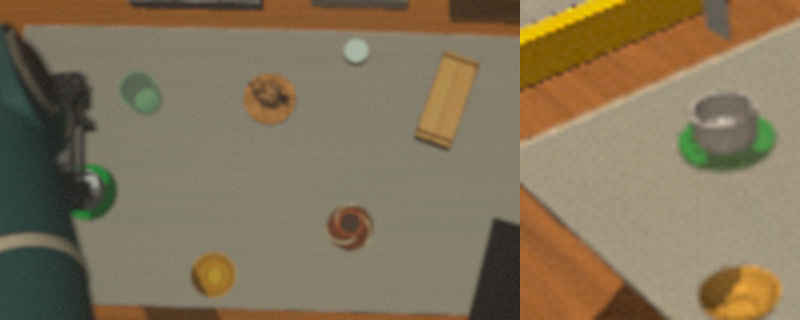

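The bowl stands on the green mat: the side view reads (506,420) for the bowl and (506,419.5) for the mat. In the crops it's at (93,190) top and (725,125) side. The case is now fully visible in the top view at (447,100), so I'll measure it.

Run:
```python
from h import *
for n,z in(("top",0),("side",0)):
    A,d=capture(n);p=cam(n);C=cloud(p,d)
    m=((abs(C[...,2]-.040)<.005)&(np.hypot(C[...,0]-.66,C[...,1]+.14)<.11)).astype(np.uint8)
    m=cv2.morphologyEx(m,cv2.MORPH_OPEN,np.ones((3,3)))
    c=max(cv2.findContours(m,0,1)[0],key=cv2.contourArea)[:,0,:].astype(float)
    W=(onplane(p,c[:,0],c[:,1],.040)[:,:2]*1000).astype(np.float32)
    M=cv2.moments((W*100).astype(np.int32));print(n,cv2.minAreaRect(W),np.round([M['m10']/M['m00']/100,M['m01']/M['m00']/100],1))
A,d=capture("top");p=cam("top");h=cv2.cvtColor(A,cv2.COLOR_BGR2HSV);uu=np.indices(d.shape)
m=((h[...,0]<25)&(h[...,1]>85)&(uu[0]>98)&(uu[0]<160)&(uu[1]>280)&(uu[1]<325)).astype(np.uint8)
c=max(cv2.findContours(m,0,1)[0],key=cv2.contourArea)[:,0,:].astype(float)
W=(onplane(p,c[:,0],c[:,1],.040)[:,:2]*1000).astype(np.float32);print("colour",cv2.minAreaRect(W))
```

```text
top ((671.2883911132812, -145.52386474609375), (59.95581817626953, 150.3955078125), 72.90792083740234) [ 671.1 -145.7]
side ((667.4784545898438, -149.00914001464844), (63.811058044433594, 150.8262176513672), 72.654541015625) [ 666.2 -148.9]
colour ((669.5802001953125, -145.0721435546875), (61.857112884521484, 155.23779296875), 71.60197448730469)
```

Run:
```python
from h import *
rows(.6695,-.147,.26,73,step=36,n=16)
```

```text
pos [525.1 368.7 256.6] yaw 4.39 tilt [ 0.18  0.43 -0.  ] grip 94.3 F [ 0.4 -0.4 -0.4] t 20.02 | d [ 144.4 -515.7    3.4] dyaw 68.61 rows 16
{tx:0.065,ty:0.328,tz:-0.002,rz:-0.0374}
{tx:0.041,ty:0.332,tz:-0.002,rz:-0.0374}
{tx:0.016,ty:0.334,tz:-0.002,rz:-0.0374}
{tx:-0.009,ty:0.335,tz:-0.002,rz:-0.0374}
{tx:-0.034,ty:0.333,tz:-0.002,rz:-0.0374}
{tx:-0.059,ty:0.329,tz:-0.002,rz:-0.0374}
{tx:-0.084,ty:0.324,tz:-0.002,rz:-0.0374}
{tx:-0.108,ty:0.317,tz:-0.002,rz:-0.0374}
{tx:-0.131,ty:0.308,tz:-0.002,rz:-0.0374}
{tx:-0.154,ty:0.297,tz:-0.002,rz:-0.0374}
{tx:-0.176,ty:0.285,tz:-0.002,rz:-0.0374}
{tx:-0.196,ty:0.271,tz:-0.002,rz:-0.0374}
{tx:-0.216,ty:0.256,tz:-0.002,rz:-0.0374}
{tx:-0.235,ty:0.239,tz:-0.002,rz:-0.0374}
{tx:-0.252,ty:0.221,tz:-0.002,rz:-0.0374}
{tx:-0.268,ty:0.201,tz:-0.002,rz:-0.0374}
tilt fix rx ry [0.0015 0.0037]
```

Emit:
drive_tool(plan=[{"tx": 0.065, "ty": 0.328, "tz": 0, "rx": 0.001, "ry": 0.003, "rz": -0.0375, "fingers": 94}, {"tx": 0.04, "ty": 0.332, "tz": 0, "rx": 0, "ry": 0, "rz": -0.0375, "fingers": 94}, {"tx": 0.016, "ty": 0.334, "tz": 0, "rx": 0, "ry": 0, "rz": -0.0375, "fingers": 94}, {"tx": -0.01, "ty": 0.335, "tz": 0, "rx": 0, "ry": 0, "rz": -0.0375, "fingers": 94}, {"tx": -0.034, "ty": 0.333, "tz": 0, "rx": 0, "ry": 0, "rz": -0.0375, "fingers": 94}], squeeze=35)

```text
time_s: 20.43
position: [0.5664, 0.2167, 0.2521]
eef_rot: [[0.884, 0.468, -0.009], [0.468, -0.884, -0.001], [-0.009, -0.004, -1.0]]
ft_force: [0.8, 0.3, -0.7]
gripper_width: 1.001
```

Emit:
drive_tool(plan=[{"tx": -0.06, "ty": 0.33, "tz": 0, "rx": 0, "ry": 0, "rz": -0.0375, "fingers": 94}, {"tx": -0.084, "ty": 0.324, "tz": 0, "rx": 0, "ry": 0, "rz": -0.0375, "fingers": 94}, {"tx": -0.108, "ty": 0.317, "tz": 0, "rx": 0, "ry": 0, "rz": -0.0375, "fingers": 94}, {"tx": -0.13, "ty": 0.308, "tz": 0, "rx": 0, "ry": 0, "rz": -0.0375, "fingers": 94}, {"tx": -0.154, "ty": 0.297, "tz": 0, "rx": 0, "ry": 0, "rz": -0.0375, "fingers": 94}])

```text
time_s: 20.85
position: [0.6184, 0.0564, 0.2478]
eef_rot: [[0.627, 0.779, -0.017], [0.779, -0.627, -0.001], [-0.012, -0.013, -1.0]]
ft_force: [0.6, 0.0, 0.4]
gripper_width: 0.999
```

Run:
```python
from h import *
rows(.6695,-.147,.26,73,step=36)
```

```text
pos [618.4  56.4 247.8] yaw 51.16 tilt [-0.72  0.66  0.  ] grip 93.9 F [0.6 0.  0.4] t 20.85 | d [  51.1 -203.4   12.2] dyaw 21.84 rows 6
{tx:-0.211,ty:0.279,tz:-0.020,rz:-0.0318}
{tx:-0.228,ty:0.265,tz:-0.020,rz:-0.0318}
{tx:-0.244,ty:0.250,tz:-0.020,rz:-0.0318}
{tx:-0.260,ty:0.234,tz:-0.020,rz:-0.0318}
{tx:-0.274,ty:0.217,tz:-0.020,rz:-0.0318}
{tx:-0.287,ty:0.199,tz:-0.020,rz:-0.0318}
tilt fix rx ry [-0.0063  0.0058]
```

Emit:
drive_tool(plan=[{"tx": -0.21, "ty": 0.28, "tz": 0, "rx": -0.003, "ry": 0.003, "rz": -0.032, "fingers": 94}, {"tx": -0.228, "ty": 0.265, "tz": 0, "rx": -0.003, "ry": 0.003, "rz": -0.032, "fingers": 94}, {"tx": -0.244, "ty": 0.25, "tz": 0, "rx": 0, "ry": 0, "rz": -0.032, "fingers": 94}, {"tx": -0.26, "ty": 0.234, "tz": 0, "rx": 0, "ry": 0, "rz": -0.032, "fingers": 94}, {"tx": -0.2, "ty": 0.15, "tz": 0, "rx": 0, "ry": 0, "rz": -0.025, "fingers": 94}])

```text
time_s: 21.27
position: [0.6611, -0.1062, 0.2427]
eef_rot: [[0.338, 0.941, -0.007], [0.941, -0.338, 0.003], [0.001, -0.008, -1.0]]
ft_force: [1.3, 0.3, 0.2]
gripper_width: 1.002
```

Emit:
drive_tool(plan=[{"tx": -0.13, "ty": 0.09, "tz": 0, "rx": 0, "ry": 0, "rz": -0.02, "fingers": 94}, {"tx": 0, "ty": 0, "tz": 0, "rx": 0, "ry": 0, "rz": 0, "fingers": 94}])

```text
time_s: 21.43
position: [0.6653, -0.1269, 0.2405]
eef_rot: [[0.299, 0.954, -0.01], [0.954, -0.299, 0.002], [-0.001, -0.011, -1.0]]
ft_force: [0.1, -0.3, -0.0]
gripper_width: 1.002
```

Run:
```python
from h import *
rows(.6695,-.147,.108,73,step=36)
```

```text
pos [ 665.3 -126.9  240.5] yaw 72.63 tilt [-0.61  0.07  0.  ] grip 94.2 F [ 0.1 -0.3 -0. ] t 21.43 | d [   4.2  -20.1 -132.5] dyaw 0.37 rows 4
{tx:-0.045,ty:0.025,tz:0.331,rz:-0.0008}
{tx:-0.045,ty:0.025,tz:0.331,rz:-0.0008}
{tx:-0.045,ty:0.025,tz:0.331,rz:-0.0008}
{tx:-0.045,ty:0.025,tz:0.331,rz:-0.0008}
tilt fix rx ry [-0.0053  0.0006]
```

Emit:
drive_tool(plan=[{"tx": -0.18, "ty": 0.1, "tz": 0, "rx": -0.005, "ry": 0, "rz": 0, "fingers": 94}, {"tx": 0, "ty": 0, "tz": 0.25, "rx": 0, "ry": 0, "rz": 0, "fingers": 94}, {"tx": 0, "ty": 0, "tz": 0.3, "rx": 0, "ry": 0, "rz": 0, "fingers": 94}, {"tx": 0, "ty": 0, "tz": 0.15, "rx": 0, "ry": 0, "rz": 0, "fingers": 94}])

```text
time_s: 21.77
position: [0.6715, -0.1435, 0.1688]
eef_rot: [[0.297, 0.955, 0.001], [0.955, -0.297, 0.001], [0.001, 0.001, -1.0]]
ft_force: [-0.5, 0.6, -0.1]
gripper_width: 1.0
```

Run:
```python
from h import *
rows(.6695,-.147,.108,73,step=36)
```

```text
pos [ 671.5 -143.5  168.8] yaw 72.75 tilt [ 0.06 -0.06  0.  ] grip 94.0 F [-0.5  0.6 -0.1] t 21.77 | d [ -2.   -3.5 -60.8] dyaw 0.25 rows 2
{tx:-0.020,ty:-0.005,tz:0.304,rz:-0.0011}
{tx:-0.020,ty:-0.005,tz:0.304,rz:-0.0011}
tilt fix rx ry [ 0.0005 -0.0006]
```

Emit:
drive_tool(plan=[{"tx": -0.04, "ty": -0.01, "tz": 0.15, "rx": 0, "ry": 0, "rz": 0, "fingers": 94}, {"tx": 0, "ty": 0, "tz": 0.2, "rx": 0, "ry": 0, "rz": 0, "fingers": 94}, {"tx": 0, "ty": 0, "tz": 0.1, "rx": 0, "ry": 0, "rz": 0, "fingers": 94}, {"tx": 0, "ty": 0, "tz": 0.03, "rx": 0, "ry": 0, "rz": 0, "fingers": 94}])

```text
time_s: 22.1
position: [0.6681, -0.1391, 0.1126]
eef_rot: [[0.292, 0.956, -0.007], [0.956, -0.292, 0.005], [0.003, -0.008, -1.0]]
ft_force: [0.4, -0.6, -0.3]
gripper_width: 0.997
```

Run:
```python
from h import *
rows(.6695,-.147,.108,73,step=36)
im,d=capture("side"); cv2.imwrite("pics/s14.png",cv2.resize(im[120:220,300:400],(600,600),interpolation=cv2.INTER_CUBIC))
```

```text
pos [ 668.1 -139.1  112.6] yaw 73.02 tilt [-0.48 -0.16  0.  ] grip 93.7 F [ 0.4 -0.6 -0.3] t 22.1 | d [ 1.4 -7.9 -4.6] dyaw -0.02 rows 1
{tx:-0.071,ty:0.036,tz:0.046,rz:0.0002}
tilt fix rx ry [-0.0042 -0.0014]
```

View pics/s14.png

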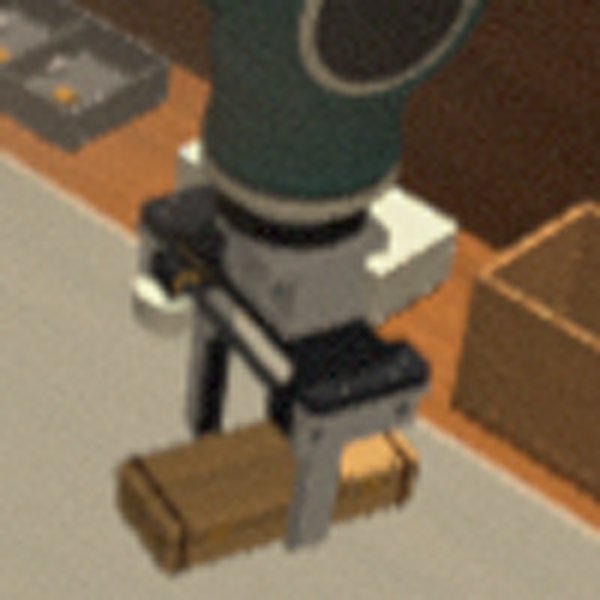

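The fingers straddle the case. I'll correct the 8 mm offset, then close.

Emit:
drive_tool(plan=[{"tx": -0.07, "ty": 0.035, "tz": 0.02, "rx": -0.004, "ry": -0.001, "rz": 0, "fingers": 90}, {"tx": 0, "ty": 0, "tz": 0.02, "rx": 0, "ry": 0, "rz": 0, "fingers": 84}, {"tx": 0, "ty": 0, "tz": 0.015, "rx": 0, "ry": 0, "rz": 0, "fingers": 78}])

```text
time_s: 22.4
position: [0.6707, -0.1459, 0.1085]
eef_rot: [[0.29, 0.957, 0.002], [0.957, -0.29, 0.001], [0.001, 0.002, -1.0]]
ft_force: [-0.4, -0.2, -0.6]
gripper_width: 0.862
```

Run:
```python
from h import *
rows(.6695,-.147,.108,73,step=36)
```

```text
pos [ 670.7 -145.9  108.5] yaw 73.12 tilt [ 0.11 -0.08  0.  ] grip 81.0 F [-0.4 -0.2 -0.6] t 22.4 | d [-1.2 -1.1 -0.5] dyaw -0.12 rows 1
{tx:-0.014,ty:-0.008,tz:0.005,rz:0.0011}
tilt fix rx ry [ 0.0009 -0.0007]
```

Emit:
drive_tool(plan=[{"tx": -0.01, "ty": -0.005, "tz": 0.015, "rx": 0, "ry": 0, "rz": 0, "fingers": 72}, {"tx": 0, "ty": 0, "tz": 0.01, "rx": 0, "ry": 0, "rz": 0, "fingers": 66}, {"tx": 0, "ty": 0, "tz": 0.005, "rx": 0, "ry": 0, "rz": 0, "fingers": 60}, {"tx": 0, "ty": 0, "tz": 0, "rx": 0, "ry": 0, "rz": 0, "fingers": 50}, {"tx": 0, "ty": 0, "tz": 0, "rx": 0, "ry": 0, "rz": 0, "fingers": 45}], squeeze=40)

```text
time_s: 22.82
position: [0.6706, -0.1471, 0.1073]
eef_rot: [[0.291, 0.957, 0.005], [0.957, -0.291, 0.001], [0.002, 0.005, -1.0]]
ft_force: [0.8, 0.4, -2.6]
gripper_width: 0.638
```

Emit:
drive_tool(plan=[{"tx": 0, "ty": 0, "tz": 0, "rx": 0, "ry": 0, "rz": 0, "fingers": 45}, {"tx": 0, "ty": 0, "tz": 0, "rx": 0, "ry": 0, "rz": 0, "fingers": 45}])

```text
time_s: 22.98
position: [0.6704, -0.1471, 0.1072]
eef_rot: [[0.291, 0.957, 0.005], [0.957, -0.291, 0.001], [0.002, 0.004, -1.0]]
ft_force: [0.1, 0.1, -3.8]
gripper_width: 0.633
```

Run:
```python
from h import *
rows(.6695,-.147,.108,73,step=36)
```

```text
pos [ 670.4 -147.1  107.2] yaw 73.08 tilt [ 0.24 -0.11  0.  ] grip 59.5 F [ 0.1  0.1 -3.8] t 22.98 | d [-0.9  0.1  0.8] dyaw -0.08 rows 1
{tx:-0.001,ty:-0.009,tz:-0.008,rz:0.0007}
tilt fix rx ry [ 0.0021 -0.0009]
```

Emit:
drive_tool(plan=[{"tx": 0, "ty": 0, "tz": -0.05, "rx": 0, "ry": 0, "rz": 0, "fingers": 45}, {"tx": 0, "ty": 0, "tz": -0.15, "rx": 0, "ry": 0, "rz": 0, "fingers": 45}, {"tx": 0, "ty": 0, "tz": -0.25, "rx": 0, "ry": 0, "rz": 0, "fingers": 45}, {"tx": 0, "ty": 0, "tz": -0.25, "rx": 0, "ry": 0, "rz": 0, "fingers": 45}, {"tx": 0, "ty": 0, "tz": -0.15, "rx": 0, "ry": 0, "rz": 0, "fingers": 45}])

```text
time_s: 23.4
position: [0.6682, -0.1469, 0.1947]
eef_rot: [[0.291, 0.957, -0.002], [0.957, -0.291, 0.001], [0.001, -0.002, -1.0]]
ft_force: [0.5, 0.7, -0.8]
gripper_width: 0.638
```

Run:
```python
from h import *
rows(.386,-.2485,.2,76.5,step=30)
im,d=capture("side"); cv2.imwrite("pics/s15.png",cv2.resize(im[100:220,290:410],(600,600),interpolation=cv2.INTER_CUBIC))
```

```text
pos [ 668.2 -146.9  194.7] yaw 73.07 tilt [-0.13 -0.04  0.  ] grip 60.0 F [ 0.5  0.7 -0.8] t 23.4 | d [-282.2 -101.6    5.3] dyaw 3.43 rows 10
{tx:-0.179,ty:-0.240,tz:-0.005,rz:-0.0030}
{tx:-0.178,ty:-0.241,tz:-0.005,rz:-0.0030}
{tx:-0.176,ty:-0.243,tz:-0.005,rz:-0.0030}
{tx:-0.175,ty:-0.244,tz:-0.005,rz:-0.0030}
{tx:-0.174,ty:-0.245,tz:-0.005,rz:-0.0030}
{tx:-0.172,ty:-0.246,tz:-0.005,rz:-0.0030}
{tx:-0.171,ty:-0.247,tz:-0.005,rz:-0.0030}
{tx:-0.169,ty:-0.248,tz:-0.005,rz:-0.0030}
{tx:-0.168,ty:-0.249,tz:-0.005,rz:-0.0030}
{tx:-0.166,ty:-0.250,tz:-0.005,rz:-0.0030}
tilt fix rx ry [-0.0012 -0.0004]
```

View pics/s15.png

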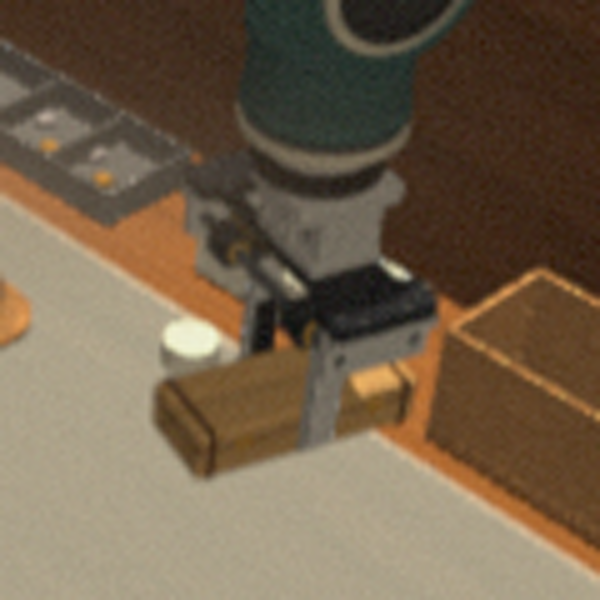

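The case is held level, centred near crop (285,400). Carrying it to the black mat.

Emit:
drive_tool(plan=[{"tx": -0.12, "ty": -0.16, "tz": -0.01, "rx": 0, "ry": 0, "rz": -0.003, "fingers": 45}, {"tx": -0.178, "ty": -0.24, "tz": -0.01, "rx": 0, "ry": 0, "rz": -0.003, "fingers": 45}, {"tx": -0.176, "ty": -0.243, "tz": -0.01, "rx": 0, "ry": 0, "rz": -0.003, "fingers": 45}, {"tx": -0.175, "ty": -0.244, "tz": 0, "rx": 0, "ry": 0, "rz": -0.003, "fingers": 45}, {"tx": -0.174, "ty": -0.245, "tz": 0, "rx": 0, "ry": 0, "rz": -0.003, "fingers": 45}])

```text
time_s: 23.87
position: [0.5383, -0.1929, 0.2056]
eef_rot: [[0.255, 0.967, 0.011], [0.967, -0.255, 0.001], [0.003, 0.011, -1.0]]
ft_force: [0.6, -1.0, -2.6]
gripper_width: 0.634
```

Run:
```python
from h import *
rows(.386,-.2485,.2,76.5,step=30)
```

```text
pos [ 538.3 -192.9  205.6] yaw 75.24 tilt [ 0.62 -0.2   0.  ] grip 59.6 F [ 0.6 -1.  -2.6] t 23.87 | d [-152.3  -55.6   -5.6] dyaw 1.26 rows 6
{tx:-0.154,ty:-0.222,tz:0.009,rz:-0.0018}
{tx:-0.154,ty:-0.222,tz:0.009,rz:-0.0018}
{tx:-0.153,ty:-0.223,tz:0.009,rz:-0.0018}
{tx:-0.152,ty:-0.224,tz:0.009,rz:-0.0018}
{tx:-0.151,ty:-0.224,tz:0.009,rz:-0.0018}
{tx:-0.150,ty:-0.225,tz:0.009,rz:-0.0018}
tilt fix rx ry [ 0.0054 -0.0017]
```

Emit:
drive_tool(plan=[{"tx": -0.154, "ty": -0.222, "tz": 0, "rx": 0.005, "ry": -0.0015, "rz": -0.002, "fingers": 45}, {"tx": -0.154, "ty": -0.222, "tz": 0, "rx": 0, "ry": 0, "rz": -0.002, "fingers": 45}, {"tx": -0.153, "ty": -0.223, "tz": 0, "rx": 0, "ry": 0, "rz": -0.002, "fingers": 45}, {"tx": -0.15, "ty": -0.22, "tz": 0, "rx": 0, "ry": 0, "rz": -0.002, "fingers": 45}, {"tx": -0.12, "ty": -0.17, "tz": 0, "rx": 0, "ry": 0, "rz": -0.002, "fingers": 45}])

```text
time_s: 24.28
position: [0.41, -0.2398, 0.2088]
eef_rot: [[0.236, 0.972, 0.004], [0.972, -0.236, -0.0], [0.001, 0.004, -1.0]]
ft_force: [0.8, -0.2, -2.6]
gripper_width: 0.634
```

Emit:
drive_tool(plan=[{"tx": -0.07, "ty": -0.1, "tz": 0, "rx": 0, "ry": 0, "rz": 0, "fingers": 45}, {"tx": 0, "ty": 0, "tz": 0, "rx": 0, "ry": 0, "rz": 0, "fingers": 45}])

```text
time_s: 24.45
position: [0.3948, -0.2461, 0.2101]
eef_rot: [[0.24, 0.971, 0.005], [0.971, -0.24, -0.001], [0.001, 0.005, -1.0]]
ft_force: [0.6, -0.8, -2.5]
gripper_width: 0.635
```

Run:
```python
from h import *
rows(.386,-.2485,.1132,76.5,step=30)
```

```text
pos [ 394.8 -246.1  210.1] yaw 76.14 tilt [ 0.31 -0.04  0.  ] grip 59.7 F [ 0.6 -0.8 -2.5] t 24.45 | d [ -8.8  -2.4 -96.9] dyaw 0.36 rows 4
{tx:-0.011,ty:-0.020,tz:0.242,rz:-0.0008}
{tx:-0.011,ty:-0.020,tz:0.242,rz:-0.0008}
{tx:-0.011,ty:-0.020,tz:0.242,rz:-0.0008}
{tx:-0.011,ty:-0.020,tz:0.242,rz:-0.0008}
tilt fix rx ry [ 0.0027 -0.0003]
```

Emit:
drive_tool(plan=[{"tx": -0.04, "ty": -0.08, "tz": 0.1, "rx": 0.0025, "ry": 0, "rz": -0.003, "fingers": 45}, {"tx": 0, "ty": 0, "tz": 0.25, "rx": 0, "ry": 0, "rz": 0, "fingers": 45}, {"tx": 0, "ty": 0, "tz": 0.25, "rx": 0, "ry": 0, "rz": 0, "fingers": 45}, {"tx": 0, "ty": 0, "tz": 0.15, "rx": 0, "ry": 0, "rz": 0, "fingers": 45}])

```text
time_s: 24.78
position: [0.3893, -0.2487, 0.1355]
eef_rot: [[0.231, 0.973, 0.009], [0.973, -0.231, -0.003], [-0.001, 0.01, -1.0]]
ft_force: [-0.4, -0.1, -3.2]
gripper_width: 0.635
```

Run:
```python
from h import *
rows(.386,-.2485,.1132,76.5,step=30)
im,d=capture("side"); cv2.imwrite("pics/s16.png",cv2.resize(im[200:320,230:370],(700,600),interpolation=cv2.INTER_CUBIC))
```

```text
pos [ 389.3 -248.7  135.5] yaw 76.64 tilt [ 0.56  0.04 -0.  ] grip 59.7 F [-0.4 -0.1 -3.2] t 24.78 | d [ -3.3   0.2 -22.3] dyaw -0.14 rows 1
{tx:-0.006,ty:-0.033,tz:0.223,rz:0.0012}
tilt fix rx ry [0.0049 0.0003]
```

View pics/s16.png

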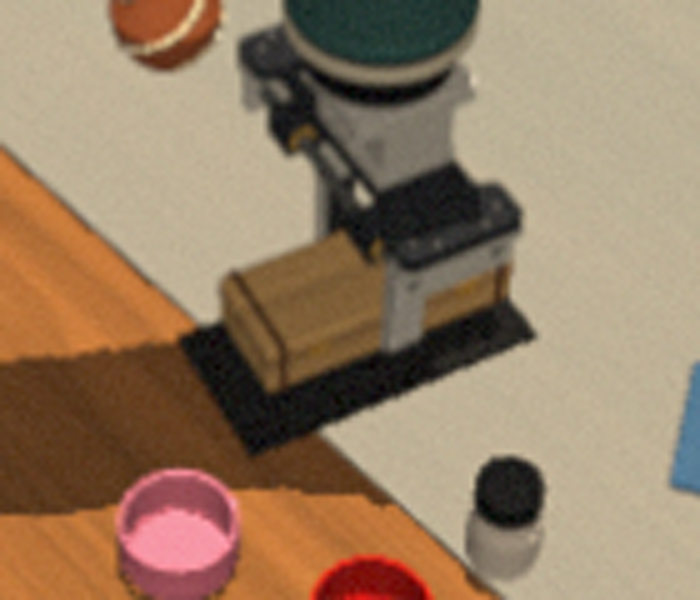

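The case is over the mat, parallel to it, about 22 mm up. Lowering.

Emit:
drive_tool(plan=[{"tx": -0.01, "ty": -0.035, "tz": 0.07, "rx": 0.0045, "ry": 0, "rz": 0, "fingers": 45}, {"tx": 0, "ty": 0, "tz": 0.07, "rx": 0, "ry": 0, "rz": 0, "fingers": 45}, {"tx": 0, "ty": 0, "tz": 0.04, "rx": 0, "ry": 0, "rz": 0, "fingers": 45}])

```text
time_s: 25.08
position: [0.3857, -0.2478, 0.1137]
eef_rot: [[0.229, 0.973, -0.004], [0.973, -0.229, 0.001], [0.0, -0.004, -1.0]]
ft_force: [1.1, 0.6, -2.0]
gripper_width: 0.637
```

Run:
```python
from h import *
rows(.386,-.2485,.1132,76.5,step=30)
```

```text
pos [ 385.7 -247.8  113.7] yaw 76.78 tilt [-0.24 -0.    0.  ] grip 59.9 F [ 1.1  0.6 -2. ] t 25.08 | d [ 0.3 -0.7 -0.5] dyaw -0.28 rows 1
{tx:-0.006,ty:0.005,tz:0.005,rz:0.0024}
tilt fix rx ry [-0.0021 -0.    ]
```

Emit:
drive_tool(plan=[{"tx": 0, "ty": 0, "tz": 0.012, "rx": -0.002, "ry": 0, "rz": 0, "fingers": 45}, {"tx": 0, "ty": 0, "tz": 0.008, "rx": 0, "ry": 0, "rz": 0, "fingers": 45}])

```text
time_s: 25.25
position: [0.3856, -0.2479, 0.1127]
eef_rot: [[0.229, 0.973, -0.001], [0.973, -0.229, 0.001], [0.001, -0.001, -1.0]]
ft_force: [-11.9, 6.0, 37.4]
gripper_width: 0.636
```

In contact. Releasing.

Emit:
drive_tool(plan=[{"tx": 0, "ty": 0, "tz": -0.004, "rx": 0, "ry": 0, "rz": 0, "fingers": 45}, {"tx": 0, "ty": 0, "tz": 0, "rx": 0, "ry": 0, "rz": 0, "fingers": 62}, {"tx": 0, "ty": 0, "tz": 0, "rx": 0, "ry": 0, "rz": 0, "fingers": 72}, {"tx": 0, "ty": 0, "tz": 0, "rx": 0, "ry": 0, "rz": 0, "fingers": 90}, {"tx": 0, "ty": 0, "tz": -0.05, "rx": 0, "ry": 0, "rz": 0, "fingers": 94}])

```text
time_s: 25.67
position: [0.3869, -0.2483, 0.1196]
eef_rot: [[0.229, 0.973, 0.003], [0.973, -0.229, 0.0], [0.001, 0.002, -1.0]]
ft_force: [0.3, -0.1, 0.2]
gripper_width: 0.837
```

Emit:
drive_tool(plan=[{"tx": 0, "ty": 0, "tz": -0.15, "rx": 0, "ry": 0, "rz": 0, "fingers": 94}, {"tx": 0, "ty": 0, "tz": -0.3, "rx": 0, "ry": 0, "rz": 0, "fingers": 94}, {"tx": 0, "ty": 0, "tz": -0.35, "rx": 0, "ry": 0, "rz": 0, "fingers": 94}, {"tx": 0.25, "ty": 0, "tz": -0.3, "rx": 0, "ry": 0, "rz": 0, "fingers": 94}, {"tx": 0.35, "ty": 0, "tz": -0.2, "rx": 0, "ry": 0, "rz": 0, "fingers": 94}])

```text
time_s: 26.08
position: [0.3977, -0.193, 0.2533]
eef_rot: [[0.237, 0.971, -0.004], [0.971, -0.237, 0.0], [-0.001, -0.004, -1.0]]
ft_force: [0.2, 0.6, 0.8]
gripper_width: 1.001
```

Emit:
drive_tool(plan=[{"tx": 0.38, "ty": 0, "tz": 0, "rx": 0, "ry": 0, "rz": 0, "fingers": 94}, {"tx": 0.38, "ty": 0, "tz": 0, "rx": 0, "ry": 0, "rz": 0, "fingers": 94}, {"tx": 0.38, "ty": 0, "tz": 0, "rx": 0, "ry": 0, "rz": 0, "fingers": 94}, {"tx": 0.38, "ty": 0, "tz": 0, "rx": 0, "ry": 0, "rz": 0, "fingers": 94}, {"tx": 0.2, "ty": 0, "tz": 0, "rx": 0, "ry": 0, "rz": 0, "fingers": 94}])

```text
time_s: 26.5
position: [0.4412, -0.018, 0.2622]
eef_rot: [[0.24, 0.971, 0.01], [0.971, -0.24, -0.002], [0.001, 0.011, -1.0]]
ft_force: [0.5, -0.5, -0.3]
gripper_width: 1.0
```

Emit:
drive_tool(plan=[{"tx": 0.38, "ty": 0, "tz": 0, "rx": 0, "ry": 0, "rz": 0, "fingers": 94}, {"tx": 0.38, "ty": 0, "tz": 0, "rx": 0, "ry": 0, "rz": 0, "fingers": 94}, {"tx": 0.2, "ty": 0, "tz": 0, "rx": 0, "ry": 0, "rz": 0, "fingers": 94}, {"tx": 0, "ty": 0, "tz": 0, "rx": 0, "ry": 0, "rz": 0, "fingers": 94}])

```text
time_s: 26.83
position: [0.4649, 0.0842, 0.2647]
eef_rot: [[0.235, 0.972, 0.014], [0.972, -0.235, -0.001], [0.002, 0.014, -1.0]]
ft_force: [-1.3, 0.7, -0.6]
gripper_width: 1.003
```

Run:
```python
from h import *
A,d1=capture("top");B,d2=capture("side")
cv2.imwrite("pics/fin_t.png",cv2.resize(A,(768,576),interpolation=cv2.INTER_CUBIC));cv2.imwrite("pics/fin_s.png",cv2.resize(B,(768,576),interpolation=cv2.INTER_CUBIC))
for n,d,im in(("top",d1,A),("side",d2,B)):
    p=cam(n);C=cloud(p,d)
    def top(nm,cx,cy,r,z,tol):
        m=(np.hypot(C[...,0]-cx,C[...,1]-cy)<r)&(abs(C[...,2]-z)<tol);P=C[m]*1000
        if len(P)>6: print(n,nm,P.mean(0).round(1),len(P),np.round(cv2.minEnclosingCircle(P[:,:2].astype(np.float32))[0],1),cv2.minAreaRect(P[:,:2].astype(np.float32)))
    top("jar",.5,-.442,.04,.082,.005);top("bowl",.508,.422,.045,.046,.005);top("case",.386,-.2485,.11,.046,.005);top("quail",.669,.1375,.045,.045,.02);top("vase",.463,.004,.05,.06,.04);top("dish",.383,.217,.05,.022,.008)
print(read_state()["position"])
```

```text
top jar [ 499.9 -440.8   82.5] 199 [ 500.  -441.2] ((500.1235656738281, -440.7958984375), (45.78984451293945, 49.468116760253906), 31.99890899658203)
top bowl [509.3 424.7  45.9] 76 [510.1 423.9] ((507.99371337890625, 423.371337890625), (60.51396942138672, 59.783912658691406), 65.44234466552734)
top case [ 384.8 -245.7   46.4] 910 [ 385.1 -244.8] ((384.91632080078125, -246.06739807128906), (62.48578643798828, 150.63258361816406), 76.33319091796875)
top quail [669.4 136.9  48.5] 155 [673.3 138.5] ((672.4213256835938, 138.91317749023438), (63.809364318847656, 34.551395416259766), 71.42800903320312)
top vase [449.9 -10.8  67.7] 221 [458.4  -2.2] ((454.1628112792969, -13.11513900756836), (36.800689697265625, 70.21710968017578), 68.591796875)
top dish [379.6 224.1  21.1] 231 [380.7 217.9] ((379.43231201171875, 225.60345458984375), (69.00025177001953, 48.50164031982422), 7.9870524406433105)
side jar [ 498.7 -445.    82.1] 224 [ 497.7 -443.9] ((498.8753662109375, -445.49237060546875), (46.551185607910156, 45.21921157836914), 19.823558807373047)
side bowl [503.6 418.5  43.7] 34 [507.9 419.6] ((506.89202880859375, 421.0067443847656), (59.24026107788086, 56.516483306884766), 33.72454071044922)
side case [ 382.  -251.    46.3] 969 [ 385.5 -249.2] ((385.536865234375, -249.47653198242188), (64.74858093261719, 151.30352783203125), 75.69477081298828)
side quail [665.9 132.9  44.7] 123 [669.4 131.6] ((667.1349487304688, 134.01980590820312), (54.92741394042969, 35.19253921508789), 48.7760009765625)
side vase [448.5 -11.2  60.9] 475 [457.1  -0.9] ((454.9675598144531, -6.105934143066406), (58.3425407409668, 73.19602966308594), 61.34096145629883)
side dish [382.7 217.2  21.2] 173 [379.  211.8] ((379.7290344238281, 211.99322509765625), (71.25038146972656, 66.8337173461914), 57.4102897644043)
[0.46441234 0.08073103 0.26446482]
```

View pics/fin_t.png

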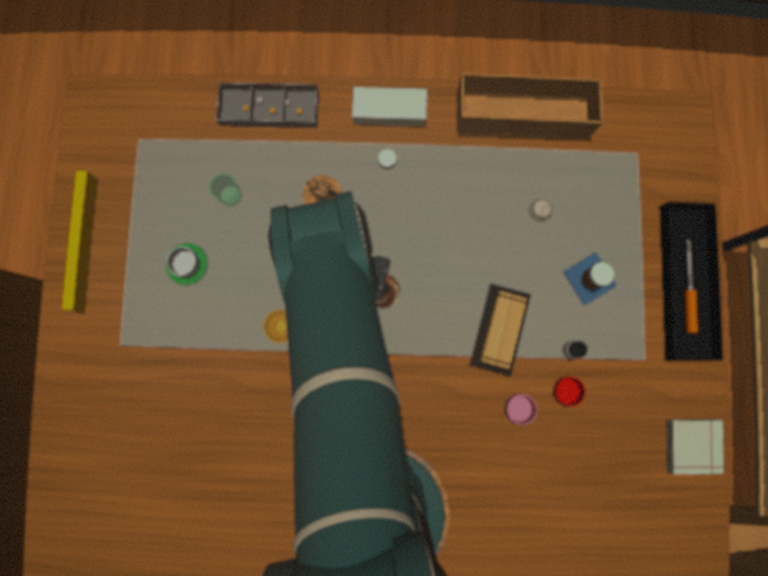

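View pics/fin_s.png

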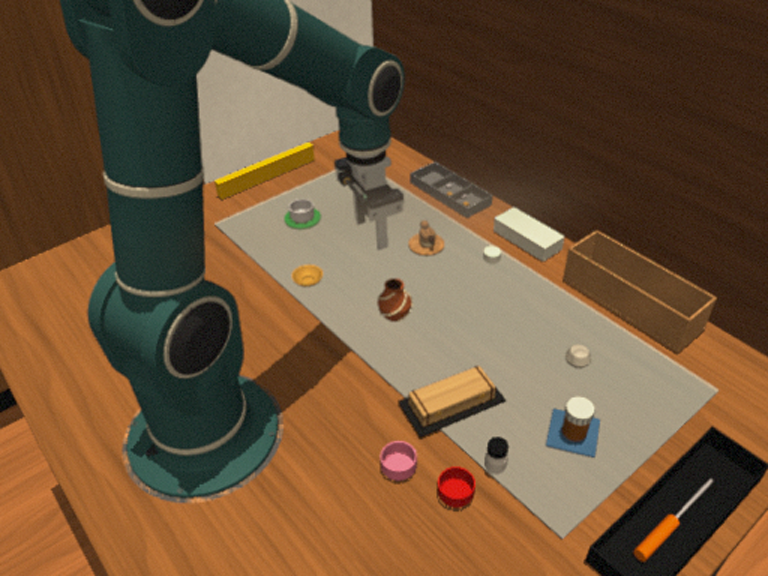

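Both views show all four pieces upright on their mats. The top view has the quail at (322,187), the jar at (597,275), the bowl at (184,263) and the case at (502,330). The vase and dish haven't moved and the arm is clear.

```bash
python3 -c "
from h import *
print(finish_job())"
```

```text
the job is handed in; nothing more can be done
None
```

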